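# Probe a heater control board with sprung test tweezers

### The job

Take the bare control board off the foam by its edges only, never touching its populated face, and seat it flat on the four corner posts of the test fixture. Then take the test tweezers from their rest, squeeze them until the two tips stand as far apart as the two bare test pads on the board, and set one tip on each pad, pressing lightly so that both sprung pins sink part of the way but not to their stops. Keep the gap and the tips steady on the pads for a good two seconds and finish while still holding the tweezers there; leave the other things on the bench alone.

Things in the scene. Friction and masses are not known exactly. Their poses are not given: they have to be found in the camera images.
- board_center (a point): Centre of the dark green control board, 90 x 56 mm, 3.2 mm thick (point half-way up), 60 g, loose, lying flat on the foam at the start, edges overhanging 8 to 10 mm. x along the 90 mm, y along the 56 mm, z up out of the populated face. The test pads are near the -x end; the tallest part stands 12 mm above the face; a strip 4 mm wide along every edge is bare.
- board_face: The populated face of the board: all of it but the bare 4 mm strip along the edges, 0.5 mm proud of that strip, with the parts on it. Origin at the centre of the board's underside, axes as the board's. Not to be touched by the gripper.
- pad_1: Bare square solder-silver test pad, 7 x 7 mm, on the board's face 30 mm from the board's centre towards -x and 6.5 mm towards +y. Origin at the centre of its top, 2.7 mm above the board's mid-thickness. Pad centres are 13 mm apart.
- pad_2: The other test pad, the same, 6.5 mm towards the board's -y. Either tip may go on either pad.
- foam: Fixed block of grey foam, 74 x 36 mm, top 34 mm above the bench, on a thin 86 x 46 mm black foot. Origin under its centre, x along the 74 mm. The board lies on it.
- fixture: Fixed board test fixture: aluminium base plate 136 x 100 x 6 mm with four black stepped corner posts. Origin under its centre, x along the 136 mm. The posts' guards stand outside the board's outline with 2 mm clearance at the seats, widen above and reach 9 mm above the seats; they cover only the last 10 mm of each edge, so the middles of the long edges are free.
- fixture_seat (a point): Where the centre of the board's underside belongs: centre of the fixture at the height of its four seats, 36 mm above the bench (30 mm above the base plate). x along the 90 mm of the board, y along its 56 mm, z up. Seated, the board's mid-thickness is 1.6 mm above this point.
- rest: Fixed dark steel rest for the tweezers, base 150 x 60 x 6 mm, with two sloping yokes 42 mm wide: one 20 to 39 mm ahead of (+x) the grip point, up to 53 mm high, one 27 to 45 mm behind, up to 99 mm high; and a low crossbar ahead of the noses. Origin on the bench under the tweezers' grip point; +x towards the tips. The tweezers lift straight up out of it.
- tweezers: Sprung test tweezers, 150 mm long, 58 g, loose. Origin at the grip point, midway between the two black finger grips, 65.6 mm above the bench in the rest. In the rest and in use this frame is level: z up, x level towards the tips, y across the jaws; the tweezers then lean 35 degrees, tips low, pins straight down. The grey meter handle reaches 67 mm behind and 56 mm above the origin.
- tweezers_grip (a point): The grip point, same point and axes as the tweezers. Squeeze the finger grips along y; each is 16 mm long, 14 mm high. Free, they measure 32 mm over their outer faces; the spring pushes back 4 N on each, 10 N with the tips at 13 mm. Tips lie 51 mm ahead of and 52 mm below this point. Held by friction only: pushing hard on the tips turns the tweezers in the gripper.
- tip_a (a point): Point of the brass pin on the jaw on the tweezers' +y side (lower end of the pin, which is 2.6 mm thick and juts 5.5 mm out of the black nose).
- tip_b (a point): Point of the brass pin on the jaw on the -y side.
- jaw_a (a joint): Angle of the +y jaw, rad: 0 free, about 0.046 with the tips 13 mm apart; both jaws move alike. They pivot 70 mm behind the grips: closing the grips by 1 mm closes the tips by 2 mm. Tips are 26 mm apart with the grips 32 mm over all (free), 13 mm apart with 25.5 mm.
- pin_a (a joint): How far the sprung pin a is pushed into its nose, in m: 0 free, 0.0045 at its stop. About 0.2 N to start, 0.4 N at 2 mm.
- pin_b (a joint): The same for pin b.
- duct_ring: Loose black plastic duct adaptor ring, 92 mm across, 45 mm high, origin under its centre. Leave alone.
- controller: Loose black heater control panel, 45 x 70 x 16 mm, origin under its centre. Leave alone.
- driver: Loose screwdriver with a black handle, lying at one side, origin under its middle. Leave alone.
Mind the look-alikes: they are no part of the job. What is shaped like the part that bears board_center but orange is not meant.

How it is judged:
On the way, in this order (a step that is already met when the one before it is completed fails the run):
1. the board is seated on the fixture's posts and let go (x of board_center in the frame of fixture_seat between -0.0035 and 0.0035 m and y of board_center in the frame of fixture_seat between -0.0035 and 0.0035 m and z of board_center in the frame of fixture_seat between 0 and 0.0035 m and angle between the z axis of board_center and the z axis of fixture_seat, either way round below 0.035 rad and contact force between the fingers and board below 0.02 N and contact force between board and fixture above 0.1 N), for 0.2 s.
2. both tips, squeezed to the spacing of the pads, are held steadily on the two pads with the pins part-way in (x of board_center in the frame of fixture_seat between -0.0035 and 0.0035 m and y of board_center in the frame of fixture_seat between -0.0035 and 0.0035 m and z of board_center in the frame of fixture_seat between 0 and 0.0035 m and angle between the z axis of board_center and the z axis of fixture_seat, either way round below 0.035 rad and distance between tip_a and tip_b between 0.0105 and 0.0155 m and ((horizontal distance between tip_a and pad_1 below 0.0042 m and horizontal distance between tip_b and pad_2 below 0.0042 m) or (horizontal distance between tip_a and pad_2 below 0.0042 m and horizontal distance between tip_b and pad_1 below 0.0042 m)) and contact force between tweezers and pad_1 above 0.1 N and contact force between tweezers and pad_2 above 0.1 N and value of joint pin_a between 0.0004 and 0.0041 m and value of joint pin_b between 0.0004 and 0.0041 m and contact force between the fingers and tweezers above 3 N and contact force between tweezers and rest below 0.05 N and contact force between tweezers and fixture below 0.05 N), for 2 s.
At the end, for the whole second after the job is handed in: Board in fixture (within 3.5 mm, 2 degrees); gripper holds the tweezers clear of rest and fixture; tips 13 mm apart within 2.5 mm, each touching its own pad within 4.2 mm of its centre; both pins pushed in 0.4 to 4.1 mm; nothing moves: for two seconds and on to the end (all of step 2 and angular speed of tweezers below 0.15 rad/s and linear speed of tweezers below 0.01 m/s and velocity of joint jaw_a between -0.05 and 0.05 rad/s); the arm keeps its last pose, push and grip.
It fails at once if the gripper touches the populated face of the board (contact force between the fingers and board_face above 0.3 N).
It fails at once if the tweezers are pressed hard on the board (contact force between tweezers and board above 8 N).
It fails at once if the duct ring is disturbed (distance of duct_ring from where it was at the start of the episode above 0.02 m).
It fails at once if the control panel is disturbed (distance of controller from where it was at the start of the episode above 0.02 m).
It fails at once if the screwdriver is disturbed (distance of driver from where it was at the start of the episode above 0.02 m).
It also fails if it takes over 62 s, if anything falls off the work surface, if the arm or the gripper's body presses on something with over 40 N, if the wrist force passes 120 N, or if a joint passes its speed limit or range.

### The arm

A 6-joint arm with a two-finger parallel gripper is mounted at the origin on the work surface. World frame = base frame: x ahead of the robot, y to its left, z up, the work surface at z = 0. Lengths are in m, angles in rad, forces in N, time in s.
With the tool pointing down it reaches from about 0.4 to 0.825 m from the base axis. Payload 7 kg.
Tool frame: the origin (TCP) lies midway between the tips of the shut fingers; the grasp point (between the pads) lies 19 mm behind it; y points along the fingers, z is the direction in which the jaws open and shut, and the axes are right-handed (so a half turn about y gives the same grasp; the last joint's range is limited). The gripper opens to 88 mm and grips with 3 to 60 N. Pads are 19 mm wide; open, the fingers measure 130 mm over their backs; the gripper's body (78 mm by 193 mm) begins 47 mm behind the grasp point.
Start: joints at [1.41, 0.359, 0.012, 0, -1.224, -0.288], TCP at [0.293, 0.608, 0.227] pointing down, gripper open.
Joint ranges: [-3.07, 3.07], [-1.43, 2.12], [-1.02, 1.25], [-3.03, 1.67], [-3.05, -0], [-3.03, 3.03]. Speed limits (rad/s): [2.39, 2.39, 3.01, 3.14, 3.14, 3.14].

### API

Orientations are given as [roll, pitch, yaw] about the fixed x, y, z axes, in that order (R = Rz(yaw) Ry(pitch) Rx(roll)).
In Python, from station import arm gives the robot as it stands.
- The arm moves only by the tool move_arm, never from a script. Its argument "deltas" is a list of rows, each an object with "dp": the shift along the tool's x, y, z in mm, a list of three; "rotation": the turn, a rotation vector about the tool's x, y, z in degrees, a list of three. A call has 1 to 5 rows; each row shifts and turns the pose as measured when the row begins, along the tool's axes as they then stand; what a row does not reach is not made up. A row lasts 1/12 s, in which the tool goes at most 41.7 mm and 7.16 degrees, less where a joint would pass 70% of its speed; a pose out of reach is approached as far as the arm can. A call is refused whole if a number of a shift passes 41.7 or a number of a turn 7.16, either way. A call with a gripper value outside its range is refused whole. "jaw" is the closure in counts, from 0 (fully open) to 255 (shut), set as the call begins (left out, the last holds). The fingers move at their own pace and stop on an object; "squeeze" is the grip in N (left out, the last holds). Time passes only in rows, so rows that do not move let the fingers close. It gives the time, the measured TCP pose, the force and the opening at its end, in the units of the state.
- arm.get_state(): the state, without advancing time (a new reading comes with each control period).
- arm.grab_frame(name): name is "side" or "top"; returns a dict with "pixels" (480x640x3 uint8, red, green, blue), "z_map" (480x640 float32, m along the optical axis (not along the pixel's ray), 0 where there is no reading), "fx", "fy", "cx", "cy" (pixels), "cam_to_world" (4x4, takes a point from camera to world coordinates). Camera axes: x right, y down, z forward; pixel columns grow to the right and rows downward; lengths in m; the calibration is good to about 2 mm. A picture is of the moment at which its call begins.
- arm.job_done(): hands the job in, once; it reports no verdict.
The state is a dict: "t": time; "q": joint angles; "qd": joint speeds; "joint_efforts": joint torques, N m; "eef_pos": TCP position; "ee_rot": TCP orientation; "force": force on the tool from outside, world axes, zero at the start; "moment": the same for the moment, N m; "width": finger opening in m.
Only numpy, scipy, OpenCV 4.12 (cv2) and the standard library are available. Lean on these libraries where they do the work, as an engineer would, in place of code of your own. Each camera call takes 0.05 s, during which the arm holds its last target.

## Working session

There is one attempt and no reset: what is moved stays moved. The work goes in short steps, Python scripts to look and compute and a tool call to move; the robot and the scene stay as the last step left them, time stands still between calls to the robot, and variables do not carry over. Pictures are saved under pics/ and viewed, and the job is handed in when it is done.

Besides the shell and the picture viewer there is one more tool, called after "Call:" in YAML: its name, and indented under it one key for each argument. move_arm: Moves the arm, as the interface text tells. Its arguments: {"type":"object","properties":{"deltas":{"type":"array","items":{"type":"object","properties":{"dp":{"type":"array","items":{"type":"number"}},"rotation":{"type":"array","items":{"type":"number"}}}}},"jaw":{"type":"number"},"squeeze":{"type":"number"}},"required":["deltas"]}

```bash
ls; mkdir -p pics; cat > h.py <<'E'
import numpy as np,cv2,pickle
from station import arm
def grab(n,tag):
    f=arm.grab_frame(n); pickle.dump(f,open(f'pics/{tag}.pkl','wb')); cv2.imwrite(f'pics/{tag}.png',f['pixels'][...,::-1]); return f
def load(tag): return pickle.load(open(f'pics/{tag}.pkl','rb'))
def ray(f,u,v):
    d=np.array([(u-f['cx'])/f['fx'],(v-f['cy'])/f['fy'],1.]); T=f['cam_to_world']; return T[:3,3],T[:3,:3]@d
def onz(f,u,v,z):
    o,d=ray(f,u,v); return o+d*(z-o[2])/d[2]
def cloud(f):
    v,u=np.mgrid[:480,:640]; z=f['z_map']; P=np.stack([(u-f['cx'])/f['fx']*z,(v-f['cy'])/f['fy']*z,z],-1)
    T=f['cam_to_world']; W=P@T[:3,:3].T+T[:3,3]; W[z==0]=np.nan; return W
def proj(f,p):
    T=np.linalg.inv(f['cam_to_world']); c=T[:3,:3]@np.asarray(p)+T[:3,3]; return c[0]/c[2]*f['fx']+f['cx'],c[1]/c[2]*f['fy']+f['cy']
E
python3 - <<'E'
from h import *
print(arm.get_state())
for n in('top','side'):
    f=grab(n,n+'0'); print(n,f['fx'],f['cx'],f['cy'],f['cam_to_world'].round(4).tolist())
E
```

```text
pics
{'t': 0.0, 'q': array([ 1.41008842e+00,  3.59370874e-01,  1.10958710e-02, -3.94310623e-04,
       -1.22406514e+00, -2.88088097e-01]), 'qd': array([ 1.79049545e-04, -9.35779982e-05, -1.33673858e-04,  4.92582258e-04,
       -3.61776840e-04, -1.21497452e-03]), 'joint_efforts': array([-1.01523074e-03, -5.82722890e+01,  2.93060213e+01,  6.99709520e+00,
        6.92052490e-03, -1.62214396e-04]), 'eef_pos': array([0.29267812, 0.60772881, 0.22564117]), 'ee_rot': array([-1.56921081e+00,  8.32712902e-05,  2.69266244e+00]), 'force': array([-0.43813005,  0.96048062,  0.09124716]), 'moment': array([0.04511139, 0.05392779, 0.05307733]), 'width': 0.08738329050876718}
top 496.577174731885 320.8585170572848 234.82311127812662 [[-0.0198, -0.9961, 0.0857, 0.4825], [-0.9998, 0.0197, -0.0025, -0.0851], [0.0008, -0.0858, -0.9963, 1.0711], [0.0, 0.0, 0.0, 1.0]]
side 542.1884246087869 314.20397229331604 236.53121398599984 [[-0.8751, -0.3465, 0.3379, 0.2413], [-0.4836, 0.6525, -0.5834, 0.4855], [-0.0184, -0.6739, -0.7386, 0.799], [0.0, 0.0, 0.0, 1.0]]
```

View pics/top0.png

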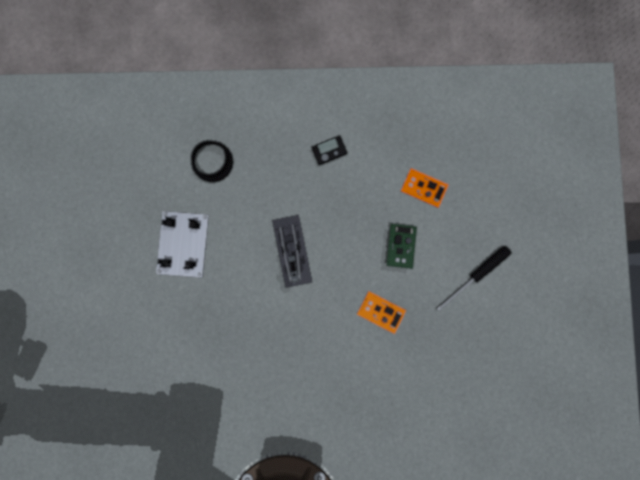

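View pics/side0.png

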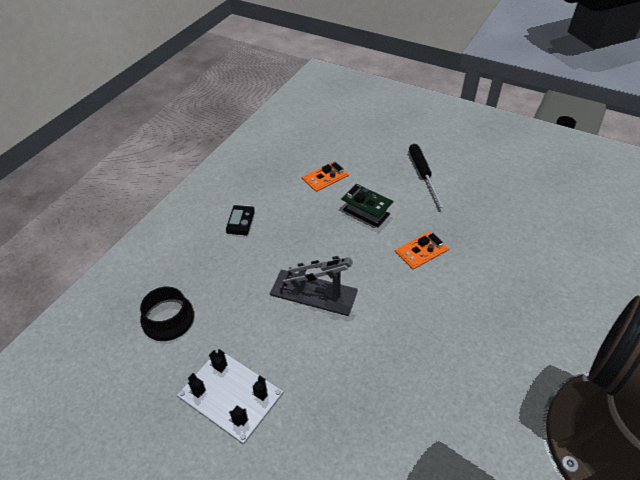

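Candidates for the board: the dark green one at top (401,246), the orange boards at (425,188) and (382,312), and the black controller at (329,150). By the description I choose the dark green one, since it lies on the foam. I'll check it in a crop.

```bash
python3 - <<'E'
from h import *
t=cv2.imread('pics/top0.png'); s=cv2.imread('pics/side0.png')
def c(im,x,y,w,h,k): return cv2.resize(im[y:y+h,x:x+w],None,fx=k,fy=k,interpolation=cv2.INTER_CUBIC)
a=c(t,375,212,50,68,6);b=c(s,330,175,75,60,6)
H=408
o=np.zeros((600,800,3),np.uint8)
o[:408,:300]=a;o[:360,310:760]=b
cv2.imwrite('pics/c1.png',o)
o=np.zeros((600,800,3),np.uint8)
o[:480,:360]=c(t,262,207,60,80,6);o[:400,370:800]=cv2.resize(s[245:325,262:348],(430,400))
cv2.imwrite('pics/c2.png',o)
o=np.zeros((600,800,3),np.uint8)
o[:480,:390]=c(t,150,205,65,80,6);o[:400,395:800]=cv2.resize(s[345:445,170:290],(405,400))
cv2.imwrite('pics/c3.png',o)
E
```

```text
(no output)
```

View pics/c1.png

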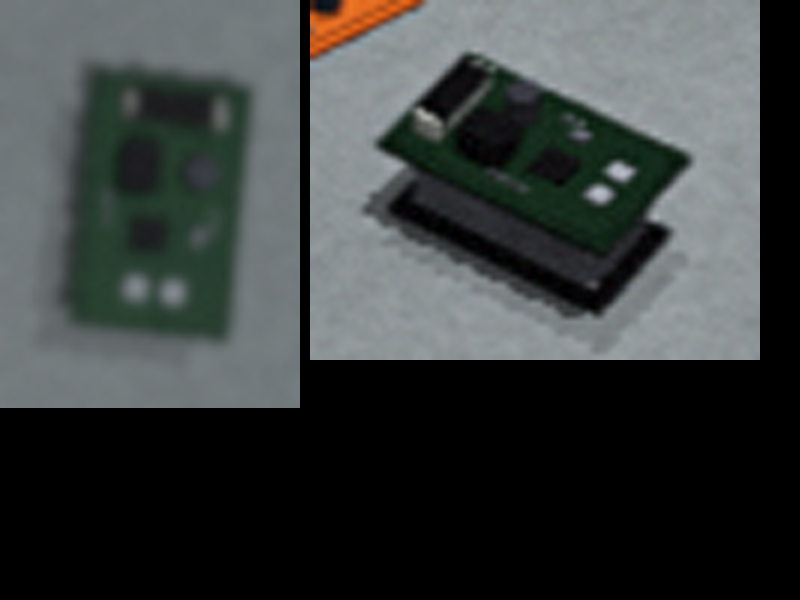

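View pics/c2.png

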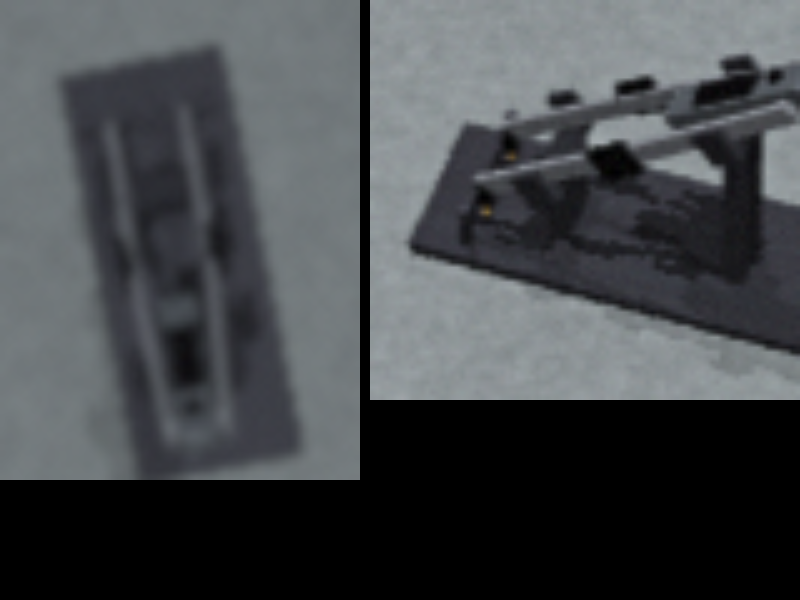

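View pics/c3.png

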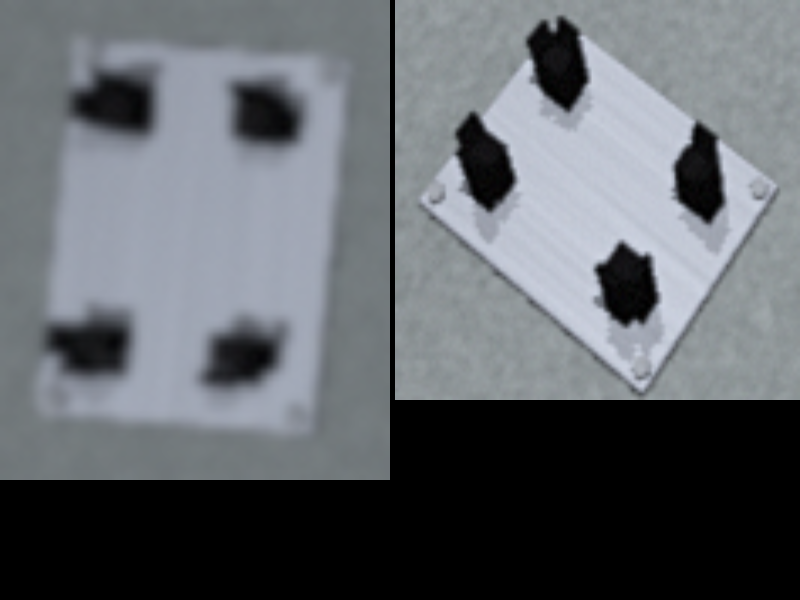

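The crop confirms it: a green board overhanging the grey foam, with two silver pads at its near (-x, towards the robot) end. The tweezers' tips point to world +x. Now I'll measure the board, fixture and rest.

```bash
python3 - <<'E'
from h import *
def rect(f,m,z,k=4):
    n,l,st,_=cv2.connectedComponentsWithStats(m.astype(np.uint8)); i=1+st[1:,4].argmax()
    M=cv2.resize((l==i).astype(np.float32),None,fx=k,fy=k,interpolation=cv2.INTER_LINEAR)>.5
    c=max(cv2.findContours(M.astype(np.uint8),0,1)[0],key=cv2.contourArea)[:,0].astype(float)
    u=(c[:,0]+.5)/k-.5; v=(c[:,1]+.5)/k-.5
    P=np.array([onz(f,a,b,z)[:2] for a,b in zip(u,v)])*1000
    r=cv2.minAreaRect(P.astype(np.float32)); return r
for t in('top0','side0'):
    f=load(t); p=f['pixels'].astype(int); hsv=cv2.cvtColor(f['pixels'],cv2.COLOR_RGB2HSV)
    roi=np.zeros((480,640),bool)
    if t=='top0': roi[215:275,375:425]=1; fr=(slice(205,285),slice(150,215)); rr=(slice(205,295),slice(262,322))
    else: roi[178:228,335:398]=1; fr=(slice(345,445),slice(170,290)); rr=(slice(255,320),slice(262,362))
    g=roi&(p[...,1]>p[...,0]+12)&(p[...,1]>p[...,2]+8)
    g=cv2.morphologyEx(g.astype(np.uint8),cv2.MORPH_CLOSE,np.ones((9,9)))
    print(t,'board',rect(f,g,.0372))
    pd=roi&(p.min(2)>150)
    n,l,st,ce=cv2.connectedComponentsWithStats((cv2.erode(g,np.ones((3,3)))>0).astype(np.uint8)&pd.astype(np.uint8))
    for i in range(1,n): print(' pad?',st[i,4],ce[i],(onz(f,*ce[i],.0383)*1000).round(1))
    W=cloud(f)
    m=np.zeros((480,640),bool); m[fr]=(p[fr].min(2)>150)&(p[fr][...,2]>=p[fr][...,1])
    m=cv2.morphologyEx(m.astype(np.uint8),cv2.MORPH_CLOSE,np.ones((7,7)))
    print(' fixture',rect(f,m,.006))
    m=np.zeros((480,640),bool); m[rr]=(p[rr].max(2)<110)
    m=cv2.morphologyEx(m.astype(np.uint8),cv2.MORPH_CLOSE,np.ones((5,5)))
    print(' rest',rect(f,m,.006))
E
```

```text
top0 board ((545.358154296875, -254.49826049804688), (54.66153335571289, 87.59477996826172), 82.76365661621094)
 fixture ((560.2975463867188, 211.11935424804688), (96.494873046875, 133.33680725097656), 84.12174987792969)
 rest ((539.2319946289062, -19.575698852539062), (156.81683349609375, 75.39131927490234), 10.29452896118164)
side0 board ((544.4598999023438, -254.753173828125), (57.136016845703125, 89.8115463256836), 83.0173110961914)
 pad? 5 [381.2 203.4] [ 514.1 -257.2   38.3]
 pad? 4 [378.   206.75] [ 515.8 -245.5   38.3]
 fixture ((556.681396484375, 209.1290740966797), (177.48489379882812, 167.0172882080078), 30.697181701660156)
 rest ((546.3283081054688, -53.30775451660156), (152.4403076171875, 129.68235778808594), 10.739516258239746)
```

```bash
python3 - <<'E'
from h import *
f=load('side0');p=f['pixels'].astype(int)
for q in [(200,400),(230,400),(250,430),(205,370),(300,430),(160,360),(290,290),(330,305),(300,275),(360,280),(330,315),(275,285)]:print(q,p[q[1],q[0]])
g=load('top0');p=g['pixels'].astype(int)
print('top')
for q in [(275,225),(304,280),(290,285),(285,220),(292,268),(280,280),(305,230),(283,270),(310,255),(320,250)]:print(q,p[q[1],q[0]])
E
```

```text
(200, 400) [169 175 187]
(230, 400) [193 198 211]
(250, 430) [192 200 212]
(205, 370) [192 196 209]
(300, 430) [149 156 158]
(160, 360) [147 153 157]
(290, 290) [32 33 35]
(330, 305) [49 51 55]
(300, 275) [45 48 53]
(360, 280) [144 150 154]
(330, 315) [140 145 149]
(275, 285) [54 54 62]
top
(275, 225) [57 58 66]
(304, 280) [61 62 70]
(290, 285) [57 59 65]
(285, 220) [56 57 65]
(292, 268) [16 16 18]
(280, 280) [100 106 108]
(305, 230) [112 119 122]
(283, 270) [53 54 61]
(310, 255) [116 123 126]
(320, 250) [115 121 123]
```

```bash
python3 - <<'E'
from h import *
def quad(t,sl,cond,z,tag):
    f=load(t);p=f['pixels'].astype(int); m=np.zeros((480,640),np.uint8); m[sl]=cond(p[sl])
    k=4; n,l,st,_=cv2.connectedComponentsWithStats(m); m=(l==1+st[1:,4].argmax())
    if 'tape' : pass
    M=(cv2.resize(m.astype(np.float32),None,fx=k,fy=k)>.5).astype(np.uint8)
    c=np.vstack(cv2.findContours(M,0,1)[0]); h=cv2.convexHull(c)
    u=(h[:,0].astype(float)+.5)/k-.5
    P=np.array([onz(f,a,b,z)[:2] for a,b in u])*1000
    print(tag,t,cv2.minAreaRect(P.astype(np.float32)))
    q=cv2.approxPolyN(h,4)[0] if hasattr(cv2,'approxPolyN') else None
    if q is not None:
        Q=np.array([onz(f,a,b,z)[:2] for a,b in (q.astype(float)+.5)/k-.5])*1000
        print(Q.round(1).tolist(),'mean',Q.mean(0).round(1),[np.linalg.norm(Q[i]-Q[i-1]).round(1) for i in range(4)],[np.degrees(np.arctan2(*(Q[i]-Q[i-1])[::-1])).round(1) for i in range(4)])
quad('side0',(slice(345,445),slice(170,290)),lambda p:p.min(2)>163,.006,'fix')
quad('top0',(slice(205,285),slice(150,215)),lambda p:p.min(2)>135,.006,'fix')
quad('top0',(slice(205,295),slice(262,322)),lambda p:p.max(2)<86,.006,'rest')
quad('side0',(slice(255,320),slice(262,362)),lambda p:p.max(2)<90,.006,'rest')
E
python3 - <<'E'
import sys; sys.path.insert(0,'.')
import os; os.chdir('.')
from h import *
for t in('top0','side0'):
    f=load(t);W=cloud(f)*1000; p=f['pixels'].astype(int)
    # post tops: fixture high points
    m=(W[...,2]>30)&(W[...,0]>470)&(W[...,0]<650)&(W[...,1]>130)&(W[...,1]<290)
    n,l,st,ce=cv2.connectedComponentsWithStats(m.astype(np.uint8))
    for i in range(1,n): print(t,st[i,4],W[l==i].mean(0).round(1),W[l==i].max(0).round(1),W[l==i].min(0).round(1))
E
```

```text
fix side0 ((560.8342895507812, 212.1836700439453), (99.88029479980469, 136.01353454589844), 84.31574249267578)
[[488.1, 169.3], [498.2, 268.8], [632.8, 255.2], [624.5, 155.5]] mean [560.9 212.2] [np.float64(137.1), np.float64(100.0), np.float64(135.3), np.float64(100.0)] [np.float64(174.3), np.float64(84.2), np.float64(-5.8), np.float64(-94.7)]
fix top0 ((561.0031127929688, 211.8017120361328), (99.85710906982422, 136.5209503173828), 84.30519104003906)
[[625.0, 155.4], [488.0, 168.7], [497.2, 255.8], [634.5, 281.2]] mean [561.2 215.3] [np.float64(126.2), np.float64(137.6), np.float64(87.6), np.float64(139.7)] [np.float64(-94.3), np.float64(174.4), np.float64(84.0), np.float64(10.5)]
rest top0 ((540.887451171875, -24.185592651367188), (150.09255981445312, 60.675777435302734), 10.305926322937012)
[[473.7, -67.1], [461.6, -8.2], [609.2, 19.4], [620.0, -40.6]] mean [541.2 -24.1] [np.float64(148.7), np.float64(60.1), np.float64(150.2), np.float64(61.0)] [np.float64(-169.7), np.float64(101.6), np.float64(10.6), np.float64(-79.8)]
rest side0 ((546.00244140625, -52.6068115234375), (150.953857421875, 127.37039947509766), 10.393098831176758)
[[435.7, -7.8], [608.4, 23.5], [620.1, -36.5], [527.6, -142.1]] mean [547.9 -40.7] [np.float64(162.7), np.float64(175.5), np.float64(61.1), np.float64(140.4)] [np.float64(124.4), np.float64(10.3), np.float64(-78.9), np.float64(-131.2)]
top0 91 [606.9 234.   38.7] [616.8 245.7  48.3] [598.4 224.7  30. ]
top0 81 [601.8 181.5  38.8] [611.8 191.2  48.6] [593.  172.4  30.7]
top0 85 [521.7 242.7  38.8] [529.8 252.3  47.2] [510.6 233.6  32. ]
top0 76 [516.1 189.6  38.9] [524.6 200.2  51.3] [507.6 180.7  30.7]
side0 179 [600.1 182.2  38.7] [611.6 191.5  47.7] [590.6 170.7  30.2]
side0 170 [605.2 234.5  39. ] [616.3 244.5  47.7] [595.7 225.3  30.1]
side0 167 [514.2 191.   38.6] [524.3 199.9  48.5] [504.5 179.7  30.1]
side0 169 [518.9 243.7  38.3] [530.1 253.6  47.6] [509.7 233.9  30.1]
```

```bash
python3 - <<'E'
from h import *
f=load('top0'); g=load('side0')
for q in [(282.8,249.5),(298,247.3)]: print(onz(f,*q,.0656)*1000)
# side: black grips
p=g['pixels'].astype(int)
cv2.imwrite('pics/c4.png',np.hstack([cv2.resize(cv2.cvtColor(f['pixels'],4)[215:290,262:322],(480,600),interpolation=0)]))
cv2.imwrite('pics/c5.png',cv2.resize(cv2.cvtColor(g['pixels'],4)[250:315,272:362],(800,578),interpolation=0))
E
```

```text
[540.73215027  -9.89574024  65.6       ]
[544.58900735 -40.77057863  65.6       ]
```

View pics/c4.png

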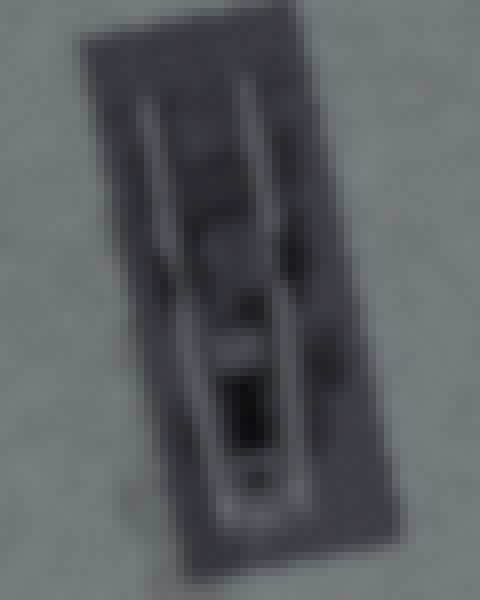

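View pics/c5.png

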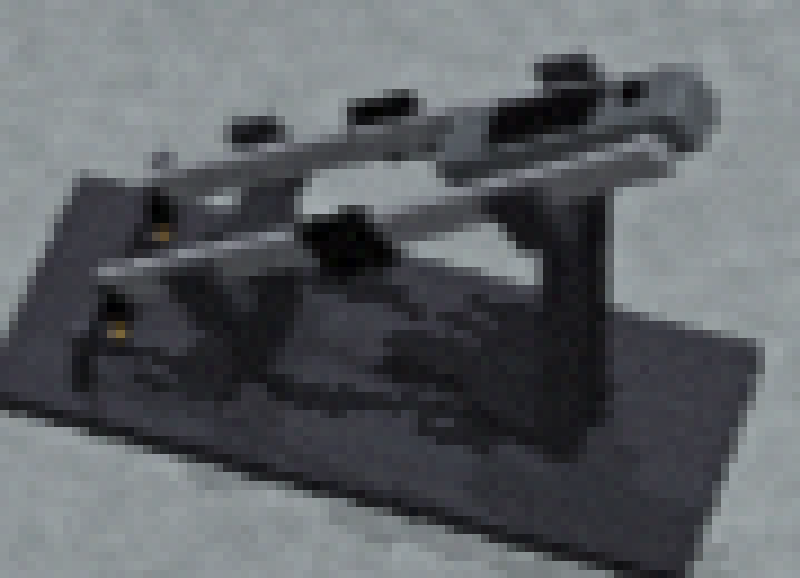

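```bash
python3 - <<'E'
from h import *
f=load('top0'); g=load('side0')
P=onz(g,311.1,277.3,.0656)*1000; a=np.radians(10.4); ex=np.array([np.cos(a),np.sin(a)]);ey=np.array([-ex[1],ex[0]])
print('grip outer +y',P, 'centre',P[:2]-16*ey)
c=np.array([541,-24.2])
for q in[P[:2],np.array([540.73,-9.9]),np.array([544.59,-40.8])]: print((q-c)@ex,(q-c)@ey)
# tips in top view: jaw ends at crop (148,100),(246,78) px 8x
for n,q in(('jawend',(262+148/8,215+100/8)),('jawend',(262+246/8,215+78/8))): 
    w=onz(f,*q,.028)[:2]*1000; print((w-c)@ex,(w-c)@ey)
for q in((272+118/8.89,250+330/8.89),(272+163/8.89,250+234/8.89)):
    w=onz(g,*q,.0136)[:2]*1000; print('tip',w,(w-c)@ex,(w-c)@ey)
W=cloud(g)*1000
m=(abs(W[...,0]-540)<90)&(abs(W[...,1]+24)<45)&(W[...,2]>15)
X=W[m]; d=X[:,:2]-c; L=np.c_[d@ex,d@ey,X[:,2]]
for x0 in range(-60,75,8):
    s=L[(L[:,0]>=x0)&(L[:,0]<x0+8)]
    if len(s): print(x0,len(s),s[:,1].min().round(1),s[:,1].max().round(1),s[:,2].max().round(1))
E
```

```text
grip outer +y [535.78998058  -8.58405208  65.6       ] centre [538.67828691 -24.32119562]
-2.3054488910837616 16.299909111606496
2.3158594799634113 14.113812201849065
0.5344037690607913 -16.97535014695172
51.55155648029759 12.249294754652043
52.1073926786485 -14.225238705327778
tip [586.94917856  -1.91924094] 49.21640471807793 13.620012517811695
tip [591.50161131 -27.5950337 ] 49.05907553069298 -12.45576599453883
-60 58 -12.4 13.4 117.7
-52 184 -11.6 19.5 113.1
-44 159 -18.6 19.8 105.6
-36 76 -18.4 20.9 100.5
-28 61 -15.2 16.4 95.2
-20 43 -14.6 16.6 88.1
-12 61 -17.4 18.3 77.5
-4 65 -19.0 19.4 75.8
4 46 -15.8 19.3 71.0
12 86 -14.1 20.8 61.7
20 109 -20.7 22.3 55.1
28 64 -20.4 22.5 52.0
36 32 -13.7 19.4 46.8
44 63 -15.5 23.7 37.9
52 37 -23.1 25.6 33.6
```

Call:
move_arm:
  deltas:
    - {"dp": [-26, 0, 30], "rotation": [0, -3.7, 0]}
    - {"dp": [-26, 0, 30], "rotation": [0, -3.7, 0]}
    - {"dp": [-24, 0, 32], "rotation": [0, -3.7, 0]}
    - {"dp": [-22, 0, 34], "rotation": [0, -3.7, 0]}
    - {"dp": [-20, 0, 36], "rotation": [0, -3.8, 0]}
  jaw: 0

```text
t: 0.52
eef_pos: [0.3531, 0.416, 0.2201]
ee_rot: [-1.562, -0.002, 3.036]
force: [0.9, 0.4, -0.3]
width: 0.0877
```

```bash
cat >> h.py <<'E'
from scipy.spatial.transform import Rotation as R_
def plan(x,y,z,yaw):
    s=arm.get_state(); R=R_.from_euler('xyz',s['ee_rot']).as_matrix(); G=R_.from_euler('xyz',[-np.pi/2,0,np.radians(yaw)]).as_matrix()
    d=R.T@(np.array([x,y,z])-s['eef_pos']*1000); r=np.degrees(R_.from_matrix(R.T@G).as_rotvec())
    print('t',round(s['t'],2),'pos',(s['eef_pos']*1000).round(1),'yaw',np.degrees(s['ee_rot']).round(2),'w',(s['width']*1000).round(1),'F',s['force'].round(2),'q',s['q'].round(2))
    print('tool d',d.round(1),'norm',np.linalg.norm(d).round(1),'rot',r.round(2))
E
python3 -c "
from h import *
plan(545,-254.6,120,172.9)"
```

```text
Traceback (most recent call last):
  File "h.py", line 19, in plan
    print('t',round(s['t'],2),'pos',(s['eef_pos']*1000).round(1),'yaw',np.degrees(s['ee_rot']).round(2),'w',(s['width']*1000).round(1),'F',s['force'].round(2),'q',s['q'].round(2))
                                                                                                            ^^^^^^^^^^^^^^^^^^^^^^^
AttributeError: 'float' object has no attribute 'round'
```

```bash
sed -i "s/(s\['width'\]\*1000).round(1)/round(s['width']*1000,1)/" h.py
python3 -c "
from h import *
plan(545,-254.6,120,172.9)"
```

```text
t 0.52 pos [353.1 416.  220.1] yaw [-8.9500e+01 -1.1000e-01  1.7395e+02] w 87.7 F [ 0.86  0.41 -0.29] q [ 1.23  0.16 -0.28  0.   -1.15  0.24]
tool d [-261.7  105.3  645.8] norm 704.7 rot [-0.5   1.05  0.1 ]
```

Call:
move_arm:
  deltas:
    - {"dp": [-15, 0, 38], "rotation": [-0.4, 0.4, 0]}
    - {"dp": [-15, -1, 38], "rotation": [0, 0.3, 0]}
    - {"dp": [-15, -1, 38], "rotation": [0, 0.3, 0]}
    - {"dp": [-15, -1, 38], "rotation": [0, 0, 0]}
    - {"dp": [-15, -1, 38], "rotation": [0, 0, 0]}

```text
t: 0.93
eef_pos: [0.4045, 0.2141, 0.2232]
ee_rot: [-1.567, -0.003, 3.025]
force: [0.5, 0.0, 0.6]
width: 0.0875
```

Call:
move_arm:
  deltas:
    - {"dp": [-15, 0, 38], "rotation": [0, 0, 0]}
    - {"dp": [-15, -1, 38], "rotation": [0, 0, 0]}
    - {"dp": [-15, -1, 38], "rotation": [0, 0, 0]}
    - {"dp": [-15, -1, 38], "rotation": [0, 0, 0]}
    - {"dp": [-15, -1, 38], "rotation": [0, 0, 0]}

```text
t: 1.35
eef_pos: [0.4543, 0.012, 0.2281]
ee_rot: [-1.569, -0.002, 3.027]
force: [0.6, 0.9, 0.5]
width: 0.0877
```

Call:
move_arm:
  deltas:
    - {"dp": [-15, 0, 38], "rotation": [0, 0, 0]}
    - {"dp": [-15, 0, 38], "rotation": [0, 0, 0]}
    - {"dp": [-14, 8, 36], "rotation": [0, 0, 0]}
    - {"dp": [-14, 12, 36], "rotation": [0, 0, 0]}
    - {"dp": [-14, 15, 36], "rotation": [0, 0, 0]}

```text
t: 1.77
eef_pos: [0.5053, -0.1856, 0.1967]
ee_rot: [-1.571, 0.006, 3.028]
force: [1.5, 0.9, 0.8]
width: 0.0878
```

```bash
python3 -c "
from h import *
plan(545,-254.6,100,172.9)"
```

```text
t 1.77 pos [ 505.3 -185.6  196.7] yaw [-89.99   0.33 173.5 ] w 87.8 F [1.45 0.86 0.77] q [ 0.01  0.15 -0.34  0.   -1.07  1.44]
tool d [-46.7  97.   64.1] norm 125.3 rot [-0.01  0.6  -0.33]
```

Call:
move_arm:
  deltas:
    - {"dp": [-12, 24, 16], "rotation": [0, 0.5, -0.3]}
    - {"dp": [-12, 24, 16], "rotation": [0, 0, 0]}
    - {"dp": [-12, 24, 16], "rotation": [0, 0, 0]}
    - {"dp": [-11, 24, 16], "rotation": [0, 0, 0]}
    - {"dp": [0, 0, 0], "rotation": [0, 0, 0]}

```text
t: 2.18
eef_pos: [0.5442, -0.2659, 0.0927]
ee_rot: [-1.571, -0.003, 3.011]
force: [0.0, -0.2, -0.3]
width: 0.0877
```

```bash
python3 -c "
from h import *
plan(545,-254.6,100,172.9);grab('side','s1');grab('top','t1')"
```

```text
t 2.18 pos [ 544.2 -265.9   92.7] yaw [-9.000e+01 -1.600e-01  1.725e+02] w 87.7 F [ 0.05 -0.2  -0.34] q [-0.13  0.36 -0.31 -0.   -0.9   1.57]
tool d [  0.7  -7.3 -11.4] norm 13.5 rot [ 0.   -0.4   0.16]
```

View pics/s1.png

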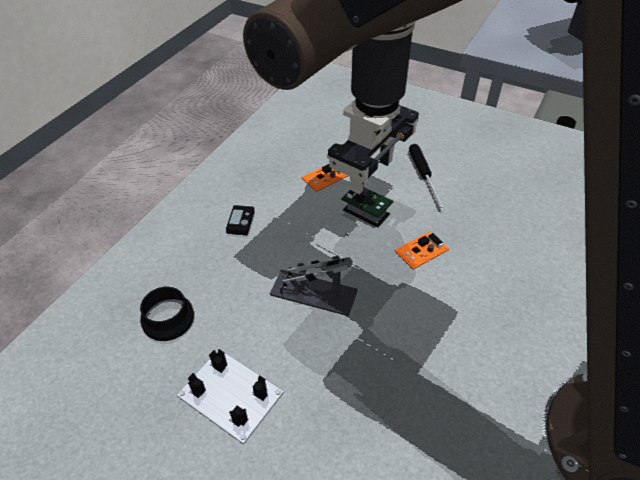

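Call:
move_arm:
  deltas:
    - {"dp": [0.5, 0, -11], "rotation": [0, -0.4, 0]}
    - {"dp": [0, 0, 0], "rotation": [0, 0, 0]}

```text
t: 2.45
eef_pos: [0.5462, -0.2528, 0.0981]
ee_rot: [-1.57, 0.002, 3.019]
force: [-0.1, 1.0, 0.1]
width: 0.0878
```

```bash
python3 -c "
from h import *
plan(545,-254.6,19,172.9)"
```

```text
t 2.45 pos [ 546.2 -252.8   98.1] yaw [-8.9960e+01  1.3000e-01  1.7296e+02] w 87.8 F [-0.09  0.98  0.08] q [-0.11  0.35 -0.32  0.   -0.9   1.56]
tool d [ 1.1 79.1  1.9] norm 79.1 rot [-0.04  0.06 -0.13]
```

Call:
move_arm:
  deltas:
    - {"dp": [1, 18, 2], "rotation": [0, 0, 0]}
    - {"dp": [0, 18, 0], "rotation": [0, 0, 0]}
    - {"dp": [0, 18, 0], "rotation": [0, 0, 0]}
    - {"dp": [0, 10, 0], "rotation": [0, 0, 0]}
    - {"dp": [0, 0, 0], "rotation": [0, 0, 0]}

```text
t: 2.87
eef_pos: [0.5506, -0.2498, 0.042]
ee_rot: [-1.569, 0.019, 3.027]
force: [0.0, 0.5, -0.3]
width: 0.0872
```

```bash
python3 -c "
from h import *
plan(545,-254.6,19,172.9)"
```

```text
t 2.87 pos [ 550.6 -249.8   42. ] yaw [-89.93   1.07 173.45] w 87.2 F [ 0.03  0.51 -0.31] q [-0.1   0.41 -0.38  0.   -0.76  1.56]
tool d [ 5.4 22.9  5.4] norm 24.2 rot [-0.07  0.55 -1.07]
```

Call:
move_arm:
  deltas:
    - {"dp": [5, 6, 5], "rotation": [0, 0.5, -1]}
    - {"dp": [0, 8, 0], "rotation": [0, 0, 0]}
    - {"dp": [0, 4, 0], "rotation": [0, 0, 0]}
    - {"dp": [0, 0, 0], "rotation": [0, 0, 0]}

```text
t: 3.2
eef_pos: [0.547, -0.2536, 0.0266]
ee_rot: [-1.569, 0.005, 3.02]
force: [-0.0, -0.1, -1.1]
width: 0.0876
```

```bash
python3 -c "
from h import *
plan(545,-254.6,19,172.9)"
```

```text
t 3.2 pos [ 547.  -253.6   26.6] yaw [-89.91   0.28 173.06] w 87.6 F [-0.04 -0.14 -1.1 ] q [-0.11  0.44 -0.39  0.   -0.74  1.56]
tool d [1.9 7.6 1.2] norm 7.9 rot [-0.09  0.16 -0.28]
```

Call:
move_arm:
  deltas:
    - {"dp": [2, 5, 1.2], "rotation": [0, 0.2, -0.3]}
    - {"dp": [0, 2, 0], "rotation": [0, 0, 0]}
    - {"dp": [0, 0, 0], "rotation": [0, 0, 0]}

```text
t: 3.45
eef_pos: [0.5452, -0.255, 0.0196]
ee_rot: [-1.569, 0.0, 3.016]
force: [-0.3, -0.6, -0.2]
width: 0.0876
```

```bash
python3 -c "
from h import *
plan(545,-254.6,19,172.9)
f=grab('side','s2');cv2.imwrite('pics/s2c.png',cv2.resize(cv2.cvtColor(f['pixels'],4)[130:250,300:460],(800,600),interpolation=2))"
```

```text
t 3.45 pos [ 545.2 -255.    19.6] yaw [-8.9900e+01  3.0000e-02  1.7282e+02] w 87.6 F [-0.32 -0.58 -0.22] q [-0.11  0.45 -0.39  0.   -0.73  1.56]
tool d [ 0.3  0.6 -0.3] norm 0.8 rot [-0.1  -0.08 -0.03]
```

View pics/s2c.png

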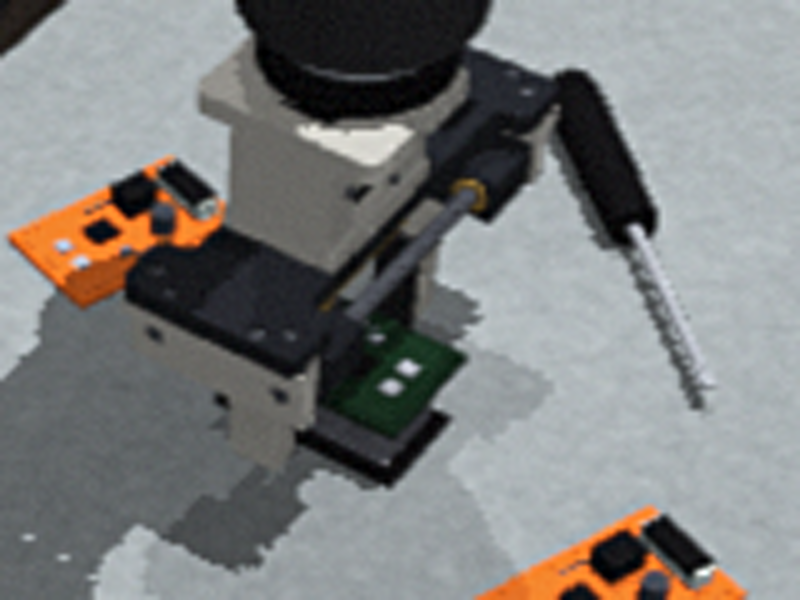

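Call:
move_arm:
  deltas:
    - {"dp": [0, 0, 0], "rotation": [0, 0, 0]}
    - {"dp": [0, 0, 0], "rotation": [0, 0, 0]}
    - {"dp": [0, 0, 0], "rotation": [0, 0, 0]}
    - {"dp": [0, 0, 0], "rotation": [0, 0, 0]}
    - {"dp": [0, 0, 0], "rotation": [0, 0, 0]}
  jaw: 150
  squeeze: 15

```text
t: 3.92
eef_pos: [0.5455, -0.2552, 0.0202]
ee_rot: [-1.569, 0.001, 3.016]
force: [0.7, 1.3, 0.0]
width: 0.0597
```

```bash
python3 -c "
from h import *
plan(545,-254.6,19,172.9)"
```

```text
t 3.92 pos [ 545.5 -255.2   20.2] yaw [-8.9890e+01  7.0000e-02  1.7281e+02] w 59.7 F [0.74 1.31 0.04] q [-0.11  0.44 -0.39  0.   -0.73  1.56]
tool d [ 0.6  1.2 -0.6] norm 1.5 rot [-0.11 -0.09 -0.07]
```

Call:
move_arm:
  deltas:
    - {"dp": [0, 0, 0], "rotation": [0, 0, 0]}
    - {"dp": [0, 0, 0], "rotation": [0, 0, 0]}
    - {"dp": [0, 0, 0], "rotation": [0, 0, 0]}
    - {"dp": [0, 0, 0], "rotation": [0, 0, 0]}

```text
t: 4.25
eef_pos: [0.5455, -0.2551, 0.0203]
ee_rot: [-1.569, 0.001, 3.016]
force: [0.6, 0.2, -0.2]
width: 0.0558
```

```bash
python3 -c "
from h import *
plan(545,-254.6,19,172.9)"
```

```text
t 4.25 pos [ 545.5 -255.1   20.3] yaw [-8.9900e+01  7.0000e-02  1.7281e+02] w 55.8 F [ 0.56  0.15 -0.16] q [-0.11  0.44 -0.39  0.   -0.73  1.56]
tool d [ 0.5  1.3 -0.5] norm 1.5 rot [-0.1  -0.09 -0.07]
```

Call:
move_arm:
  deltas:
    - {"dp": [0, -10, 0], "rotation": [0, 0, 0]}
    - {"dp": [0, -20, 0], "rotation": [0, 0, 0]}
    - {"dp": [0, -30, 0], "rotation": [0, 0, 0]}
    - {"dp": [0, -35, 0], "rotation": [0, 0, 0]}
    - {"dp": [0, -35, 0], "rotation": [0, 0, 0]}

```text
t: 4.67
eef_pos: [0.5395, -0.2537, 0.1481]
ee_rot: [-1.57, -0.017, 3.015]
force: [0.9, -0.9, -0.5]
width: 0.0558
```

```bash
python3 -c "
from h import *
plan(561,212,170,174.3)
f=grab('side','s3');cv2.imwrite('pics/s3c.png',cv2.resize(cv2.cvtColor(f['pixels'],4)[70:250,260:500],(800,600),interpolation=2))"
```

```text
t 4.67 pos [ 539.5 -253.7  148.1] yaw [-89.97  -0.95 172.74] w 55.8 F [ 0.87 -0.93 -0.49] q [-0.11  0.3  -0.26  0.   -1.02  1.56]
tool d [  37.9  -21.6 -464.7] norm 466.7 rot [-0.02 -1.56  0.95]
```

View pics/s3c.png

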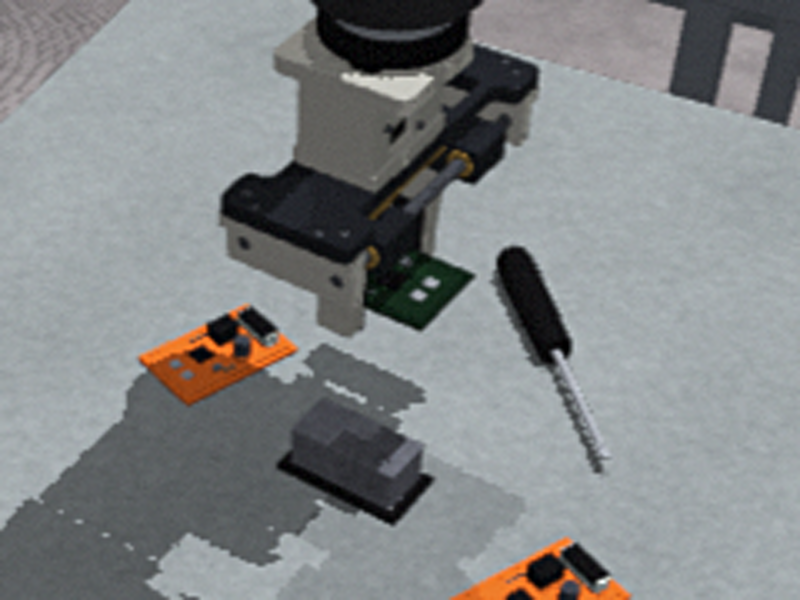

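The board is held level in the fingers, clear of the foam (crop ~(420,290)).

Call:
move_arm:
  deltas:
    - {"dp": [2, -6, -16], "rotation": [0, -0.4, 0.3]}
    - {"dp": [3, -6, -28], "rotation": [0, -0.4, 0.3]}
    - {"dp": [3, -6, -36], "rotation": [0, -0.4, 0.3]}
    - {"dp": [3, -5, -38], "rotation": [0, -0.3, 0]}
    - {"dp": [3, -2, -38], "rotation": [0, 0, 0]}

```text
t: 5.13
eef_pos: [0.5487, -0.1, 0.1903]
ee_rot: [-1.567, 0.023, 3.035]
force: [1.1, -0.2, 0.0]
width: 0.0558
```

Call:
move_arm:
  deltas:
    - {"dp": [3, 0, -38], "rotation": [0, 0, 0]}
    - {"dp": [3, 0, -38], "rotation": [0, 0, 0]}
    - {"dp": [3, 0, -38], "rotation": [0, 0, 0]}
    - {"dp": [3, 0, -38], "rotation": [0, 0, 0]}
    - {"dp": [3, 0, -38], "rotation": [0, 0, 0]}

```text
t: 5.55
eef_pos: [0.553, 0.0992, 0.1954]
ee_rot: [-1.571, 0.031, 3.033]
force: [1.7, -0.6, -1.2]
width: 0.0555
```

```bash
python3 -c "
from h import *
plan(561,212,120,174.3)"
```

```text
t 5.55 pos [553.   99.2 195.4] yaw [-90.     1.75 173.8 ] w 55.5 F [ 1.74 -0.63 -1.19] q [ 0.54  0.18 -0.32  0.02 -1.05  0.91]
tool d [   6.5   75.2 -113. ] norm 135.9 rot [-0.01 -0.5  -1.75]
```

Call:
move_arm:
  deltas:
    - {"dp": [2, 15, -34], "rotation": [0, -0.3, -0.8]}
    - {"dp": [2, 20, -30], "rotation": [0, -0.2, -0.8]}
    - {"dp": [1, 20, -22], "rotation": [0, 0, 0]}
    - {"dp": [1, 10, -12], "rotation": [0, 0, 0]}
    - {"dp": [0, 0, 0], "rotation": [0, 0, 0]}

```text
t: 5.97
eef_pos: [0.5588, 0.2105, 0.1336]
ee_rot: [-1.576, 0.01, 3.05]
force: [-0.6, -0.9, -1.1]
width: 0.0553
```

```bash
python3 -c "
from h import *
plan(561,212,100,174.3)"
```

```text
t 5.97 pos [558.8 210.5 133.6] yaw [-90.32   0.57 174.78] w 55.3 F [-0.63 -0.89 -1.14] q [ 0.69  0.3  -0.3   0.   -0.96  0.79]
tool d [-1.8 33.7 -1.5] norm 33.7 rot [ 0.33  0.48 -0.57]
```

Call:
move_arm:
  deltas:
    - {"dp": [-1.5, 15, -1.5], "rotation": [0.3, 0.4, -0.5]}
    - {"dp": [0, 17, 0], "rotation": [0, 0, 0]}
    - {"dp": [0, 10, 0], "rotation": [0, 0, 0]}
    - {"dp": [0, 0, 0], "rotation": [0, 0, 0]}

```text
t: 6.3
eef_pos: [0.5612, 0.2114, 0.0931]
ee_rot: [-1.572, 0.003, 3.045]
force: [-1.1, -0.7, -1.0]
width: 0.0556
```

```bash
python3 -c "
from h import *
plan(561,212,80,174.3)
f=grab('side','s4');cv2.imwrite('pics/s4c.png',cv2.resize(cv2.cvtColor(f['pixels'],4)[300:450,140:340],(800,600),interpolation=2))
f=grab('top','t4');cv2.imwrite('pics/t4c.png',cv2.resize(cv2.cvtColor(f['pixels'],4)[190:300,120:260],(700,550),interpolation=2))"
```

```text
t 6.3 pos [561.2 211.4  93.1] yaw [-9.0050e+01  1.7000e-01  1.7446e+02] w 55.6 F [-1.11 -0.66 -1.05] q [ 0.69  0.35 -0.33  0.   -0.88  0.79]
tool d [ 0.3 13.1 -0.6] norm 13.1 rot [ 0.05  0.16 -0.17]
```

View pics/s4c.png

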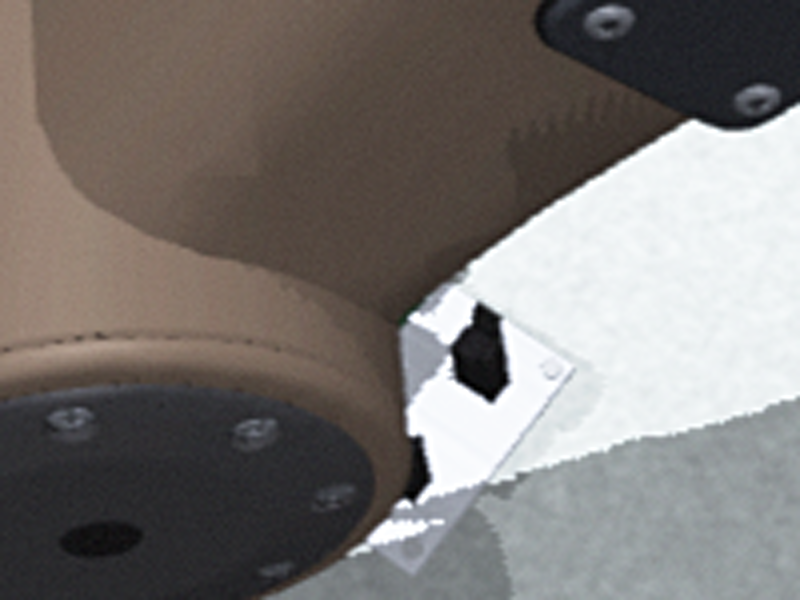

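View pics/t4c.png

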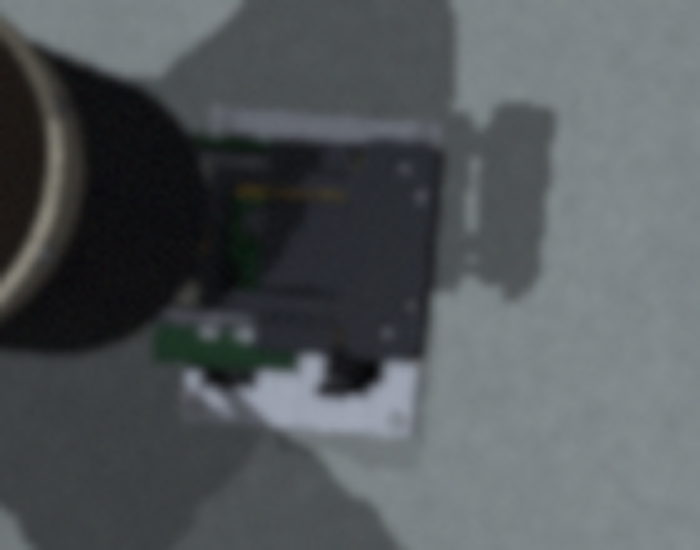

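```bash
python3 - <<'E'
from h import *
f=load('t4');g=f['pixels'].astype(int)
a=np.radians(-5.54);ex=np.array([np.cos(a),np.sin(a)]);ey=np.array([-ex[1],ex[0]])
tc=np.array([561.2,211.4])
p=g[240:268,148:182]
m=((p[...,1]>p[...,0]+10)&(p[...,1]>p[...,2]+6)).astype(np.uint8)
for r in m: print(''.join('.#'[v] for v in r))
# column-wise subpixel lower edge using greenness
G=(g[...,1]-(g[...,0]+g[...,2])/2)
for u in range(154,178,3):
    col=G[250:272,u]; 
    th=8; i=max(j for j in range(len(col)-1) if col[j]>th); e=250+i+(col[i]-th)/(col[i]-col[i+1])
    w=onz(f,u,e,.110)[:2]*1000-tc; print(u,round(e,2),(w@ex).round(1),(w@ey).round(1))
br=g[250:262,155:176].min(2)
print(br)
E
```

```text
...................####...........
..................#####...........
....................###...........
....................##............
.....................##...........
.....................##...........
....................##............
..................................
..................................
..................................
..................................
..................................
..................................
..................................
..................................
..................................
....#######.......................
...########.....##................
...################...............
...###################............
...######################.........
...###########################....
.........#####################....
..............###.#####...........
..................................
..................................
..................................
..................................
154 262.11 -44.7 20.4
157 262.25 -44.5 14.6
160 262.65 -44.8 8.7
163 263.45 -45.9 2.8
166 263.31 -45.2 -3.0
169 263.46 -45.1 -8.8
172 262.67 -43.1 -14.4
175 262.92 -43.1 -20.2
[[47 55 58 53 42 29 21 21 24 28 33 36 39 39 39 42 41 40 40 40 41]
 [52 53 52 51 43 37 34 34 36 38 39 41 41 43 42 41 40 41 40 40 40]
 [62 60 60 57 54 53 55 58 58 55 55 54 55 51 48 45 40 37 37 35 34]
 [64 65 64 64 65 67 72 74 74 68 67 66 65 65 60 51 42 37 35 33 34]
 [55 57 57 58 64 72 77 79 75 68 65 66 70 71 68 57 46 38 37 36 35]
 [42 43 44 48 62 80 89 85 74 59 54 62 73 83 83 68 51 41 38 40 39]
 [31 32 33 40 59 81 95 91 74 54 49 62 83 96 98 80 55 44 40 41 39]
 [27 28 30 34 49 69 79 77 63 45 42 58 78 93 96 78 56 42 40 40 40]
 [28 28 29 30 37 45 51 50 45 35 37 44 58 69 73 63 47 40 38 40 40]
 [28 29 27 29 31 30 33 32 31 32 30 33 38 44 46 41 38 34 36 36 37]
 [28 29 28 27 28 27 31 29 28 28 28 30 31 30 31 31 31 29 32 30 31]
 [33 32 31 28 26 28 27 27 28 27 29 28 29 29 30 31 30 28 30 31 30]]
```

Call:
move_arm:
  deltas:
    - {"dp": [0.3, 14, -0.6], "rotation": [0, 0.1, -0.2]}
    - {"dp": [0, 14, 0], "rotation": [0, 0, 0]}
    - {"dp": [0, 8, 0], "rotation": [0, 0, 0]}
    - {"dp": [0, 0, 0], "rotation": [0, 0, 0]}

```text
t: 6.73
eef_pos: [0.5647, 0.2126, 0.0617]
ee_rot: [-1.578, 0.007, 3.042]
force: [-0.9, -0.2, -0.8]
width: 0.0555
```

```bash
python3 -c "
from h import *
plan(561,212,22.3,174.3)"
```

```text
t 6.73 pos [564.7 212.6  61.7] yaw [-90.42   0.42 174.28] w 55.5 F [-0.9  -0.22 -0.76] q [ 0.68  0.39 -0.36 -0.   -0.81  0.79]
tool d [ 3.9 39.3  1.2] norm 39.5 rot [ 0.42 -0.01 -0.42]
```

Call:
move_arm:
  deltas:
    - {"dp": [4, 6, 1], "rotation": [0.4, 0, -0.4]}
    - {"dp": [1, 8, 0], "rotation": [0, 0, 0]}
    - {"dp": [1, 5, 0], "rotation": [0, 0, 0]}
    - {"dp": [0, 0, 0], "rotation": [0, 0, 0]}

```text
t: 7.07
eef_pos: [0.5588, 0.2123, 0.0422]
ee_rot: [-1.571, 0.001, 3.042]
force: [-0.0, 0.0, -0.2]
width: 0.0553
```

```bash
python3 -c "
from h import *
plan(561,212,22.3,174.3)"
```

```text
t 7.07 pos [558.8 212.3  42.2] yaw [-9.0030e+01  5.0000e-02  1.7427e+02] w 55.3 F [-0.01  0.01 -0.15] q [ 0.69  0.41 -0.38  0.   -0.78  0.78]
tool d [-2.2 19.9  0. ] norm 20.0 rot [ 0.03 -0.03 -0.05]
```

Call:
move_arm:
  deltas:
    - {"dp": [-2, 4, 0], "rotation": [0, 0, 0]}
    - {"dp": [0, 2, 0], "rotation": [0, 0, 0]}
    - {"dp": [0, 0, 0], "rotation": [0, 0, 0]}

```text
t: 7.32
eef_pos: [0.5611, 0.2123, 0.0358]
ee_rot: [-1.571, 0.001, 3.042]
force: [0.5, 0.4, -1.5]
width: 0.0555
```

```bash
python3 -c "
from h import *
plan(561,212,22.3,174.3)
f=grab('top','t5');cv2.imwrite('pics/t5c.png',cv2.resize(cv2.cvtColor(f['pixels'],4)[190:300,120:260],(700,550),interpolation=2))"
```

```text
t 7.32 pos [561.1 212.3  35.8] yaw [-9.0030e+01  7.0000e-02  1.7431e+02] w 55.5 F [ 0.46  0.37 -1.46] q [ 0.69  0.42 -0.38  0.   -0.77  0.78]
tool d [ 0.1 13.5  0.3] norm 13.5 rot [ 0.03  0.01 -0.07]
```

View pics/t5c.png

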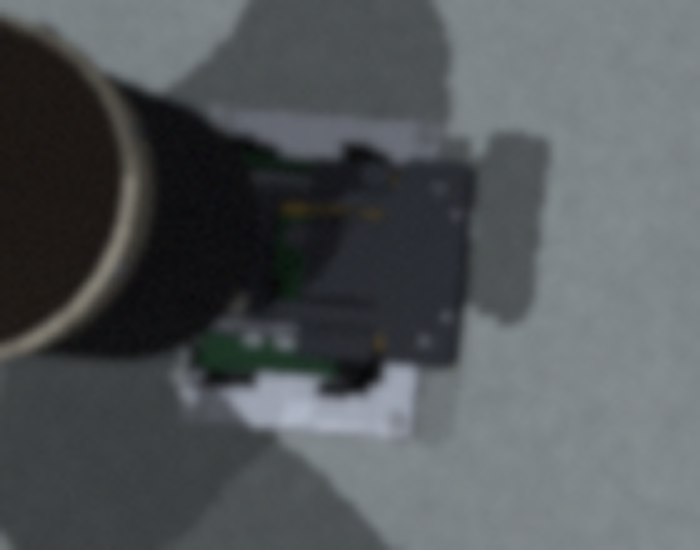

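Call:
move_arm:
  deltas:
    - {"dp": [0, 3, 0.3], "rotation": [0, 0, 0]}
    - {"dp": [0, 3, 0], "rotation": [0, 0, 0]}
    - {"dp": [0, 2, 0], "rotation": [0, 0, 0]}
    - {"dp": [0, 0, 0], "rotation": [0, 0, 0]}

```text
t: 7.7
eef_pos: [0.5616, 0.2123, 0.0278]
ee_rot: [-1.572, 0.002, 3.042]
force: [-0.4, -0.5, -1.4]
width: 0.0551
```

```bash
python3 -c "
from h import *
plan(561,212,22.3,174.3)"
```

```text
t 7.7 pos [561.6 212.3  27.8] yaw [-9.0080e+01  1.3000e-01  1.7431e+02] w 55.1 F [-0.36 -0.5  -1.43] q [ 0.69  0.43 -0.39  0.   -0.75  0.78]
tool d [0.6 5.5 0.4] norm 5.5 rot [ 0.08  0.01 -0.13]
```

Call:
move_arm:
  deltas:
    - {"dp": [0.6, 2, 0.4], "rotation": [0, 0, -0.1]}
    - {"dp": [0, 1.5, 0], "rotation": [0, 0, 0]}
    - {"dp": [0, 1, 0], "rotation": [0, 0, 0]}
    - {"dp": [0, 0, 0], "rotation": [0, 0, 0]}

```text
t: 8.03
eef_pos: [0.5609, 0.2119, 0.0228]
ee_rot: [-1.572, 0.0, 3.042]
force: [0.0, 0.0, -0.5]
width: 0.0556
```

```bash
python3 -c "
from h import *
plan(561,212,22.3,174.3)"
```

```text
t 8.03 pos [560.9 211.9  22.8] yaw [-9.0080e+01  2.0000e-02  1.7431e+02] w 55.6 F [ 0.03  0.02 -0.55] q [ 0.69  0.44 -0.39 -0.   -0.74  0.79]
tool d [-0.1  0.5 -0.1] norm 0.5 rot [ 0.08  0.01 -0.02]
```

Call:
move_arm:
  deltas:
    - {"dp": [0, 0.8, 0], "rotation": [0, 0, 0]}
    - {"dp": [0, 0.5, 0], "rotation": [0, 0, 0]}
    - {"dp": [0, 0, 0], "rotation": [0, 0, 0]}

```text
t: 8.28
eef_pos: [0.5611, 0.212, 0.0225]
ee_rot: [-1.572, 0.001, 3.043]
force: [0.6, 0.8, -0.3]
width: 0.0551
```

```bash
python3 -c "
from h import *
plan(561,212,22.3,174.3)"
```

```text
t 8.28 pos [561.1 212.   22.5] yaw [-9.0080e+01  5.0000e-02  1.7434e+02] w 55.1 F [ 0.6   0.77 -0.29] q [ 0.69  0.44 -0.39 -0.   -0.74  0.79]
tool d [0.1 0.2 0. ] norm 0.2 rot [ 0.08  0.04 -0.05]
```

Call:
move_arm:
  deltas:
    - {"dp": [0, 1, 0], "rotation": [0, 0, 0]}
    - {"dp": [0, 1, 0], "rotation": [0, 0, 0]}
    - {"dp": [0, 0, 0], "rotation": [0, 0, 0]}

```text
t: 8.53
eef_pos: [0.5613, 0.2122, 0.0226]
ee_rot: [-1.573, 0.002, 3.044]
force: [0.3, -0.4, -0.0]
width: 0.0553
```

Call:
move_arm:
  deltas:
    - {"dp": [0, 0, 0], "rotation": [0, 0, 0]}
    - {"dp": [0, 0, 0], "rotation": [0, 0, 0]}
    - {"dp": [0, 0, 0], "rotation": [0, 0, 0]}
    - {"dp": [0, 0, 0], "rotation": [0, 0, 0]}
    - {"dp": [0, 0, 0], "rotation": [0, 0, 0]}
  jaw: 0

```text
t: 8.95
eef_pos: [0.5617, 0.2125, 0.0224]
ee_rot: [-1.573, 0.003, 3.044]
force: [0.2, 1.4, -0.1]
width: 0.0831
```

Call:
move_arm:
  deltas:
    - {"dp": [0, 0, 0], "rotation": [0, 0, 0]}
    - {"dp": [0, 0, 0], "rotation": [0, 0, 0]}
    - {"dp": [0, 0, 0], "rotation": [0, 0, 0]}

```text
t: 9.2
eef_pos: [0.5617, 0.2123, 0.022]
ee_rot: [-1.573, 0.002, 3.044]
force: [-0.2, -0.5, 0.6]
width: 0.0875
```

```bash
python3 -c "
from h import *
plan(561,212,170,174.3)
f=grab('top','t6');cv2.imwrite('pics/t6c.png',cv2.resize(cv2.cvtColor(f['pixels'],4)[190:300,120:260],(700,550),interpolation=2))"
```

```text
t 9.2 pos [561.7 212.3  22. ] yaw [-9.0120e+01  1.3000e-01  1.7439e+02] w 87.5 F [-0.22 -0.53  0.64] q [ 0.69  0.44 -0.39  0.   -0.73  0.79]
tool d [ 3.00e-01 -1.48e+02  1.00e-01] norm 148.0 rot [ 0.12  0.09 -0.13]
```

View pics/t6c.png

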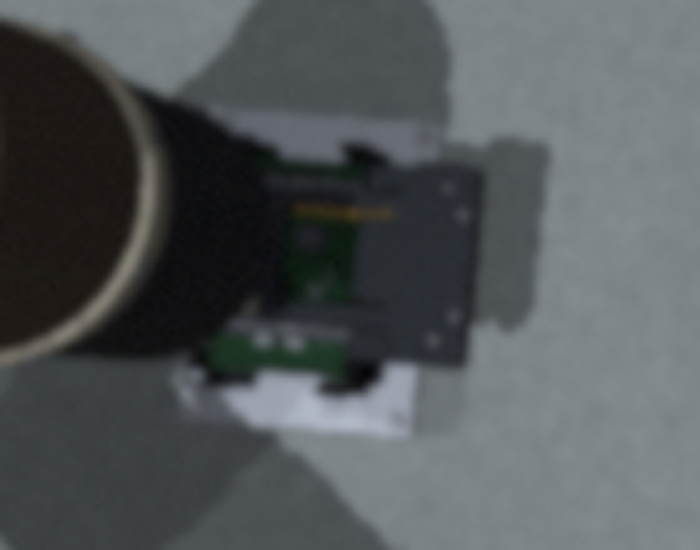

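Released: the board lies between the posts (crop ~(280,270)). I'll lift straight up and look.

Call:
move_arm:
  deltas:
    - {"dp": [0, -10, 0], "rotation": [0, 0, 0]}
    - {"dp": [-1, -20, 0], "rotation": [0, 0, 0]}
    - {"dp": [-1, -30, 0], "rotation": [0, 0, 0]}
    - {"dp": [-1, -35, 0], "rotation": [0, 0, 0]}
    - {"dp": [0, -38, 0], "rotation": [0, 0, 0]}

```text
t: 9.67
eef_pos: [0.5594, 0.2084, 0.1525]
ee_rot: [-1.561, -0.012, 3.042]
force: [0.7, 1.3, -0.0]
width: 0.0875
```

```bash
python3 -c "
from h import *
plan(540,-24.4,190,190.4)"
```

```text
t 9.67 pos [559.4 208.4 152.5] yaw [-89.45  -0.67 174.31] w 87.5 F [ 0.72  1.33 -0.04] q [ 0.68  0.3  -0.25 -0.   -1.03  0.79]
tool d [ -3.3 -35.3 233.9] norm 236.6 rot [ -0.46 -16.09   0.75]
```

Call:
move_arm:
  deltas:
    - {"dp": [0, -16, 20], "rotation": [-0.2, -3.2, 0.3]}
    - {"dp": [2, -12, 32], "rotation": [0, -3.2, 0.3]}
    - {"dp": [4, -5, 36], "rotation": [0, -3.2, 0]}
    - {"dp": [6, -2, 38], "rotation": [0, -3.2, 0]}
    - {"dp": [8, 0, 37], "rotation": [0, -3, 0]}

```text
t: 10.08
eef_pos: [0.5502, 0.0476, 0.2051]
ee_rot: [-1.571, 0.019, -2.944]
force: [0.4, -0.0, 0.6]
width: 0.088
```

```bash
python3 -c "
from h import *
plan(540,-24.4,150,190.4)"
```

```text
t 10.08 pos [550.2  47.6 205.1] yaw [ -90.      1.11 -168.69] w 88.0 F [ 0.35 -0.01  0.62] q [ 0.44  0.16 -0.31  0.01 -1.08  1.32]
tool d [25.2 54.6 68.6] norm 91.2 rot [ 0.01  0.91 -1.11]
```

Call:
move_arm:
  deltas:
    - {"dp": [10, 5, 27], "rotation": [0, 0.4, -0.5]}
    - {"dp": [9, 12, 24], "rotation": [0, 0.4, -0.5]}
    - {"dp": [5, 12, 12], "rotation": [0, 0, 0]}
    - {"dp": [0, 0, 0], "rotation": [0, 0, 0]}

```text
t: 10.42
eef_pos: [0.5374, -0.0275, 0.1812]
ee_rot: [-1.572, 0.009, -2.959]
force: [-1.2, -0.8, 0.4]
width: 0.0879
```

```bash
python3 -c "
from h import *
plan(540,-24.4,150,190.4)
f=grab('side','s7');cv2.imwrite('pics/s7c.png',cv2.resize(cv2.cvtColor(f['pixels'],4)[330:450,150:310],(800,600),interpolation=2))
f=grab('top','t7');cv2.imwrite('pics/t7c.png',cv2.resize(cv2.cvtColor(f['pixels'],4)[190:300,130:350],(800,400),interpolation=2))"
```

```text
t 10.42 pos [537.4 -27.5 181.2] yaw [ -90.04    0.52 -169.52] w 87.9 F [-1.21 -0.78  0.42] q [ 0.31  0.16 -0.36  0.   -1.03  1.44]
tool d [-2.9 31.2 -2.5] norm 31.4 rot [ 0.04  0.08 -0.52]
```

View pics/s7c.png

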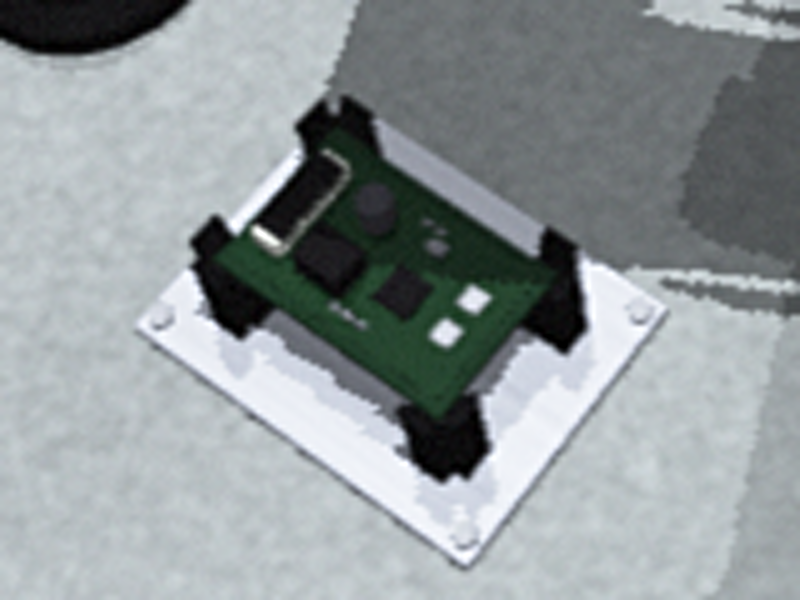

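View pics/t7c.png

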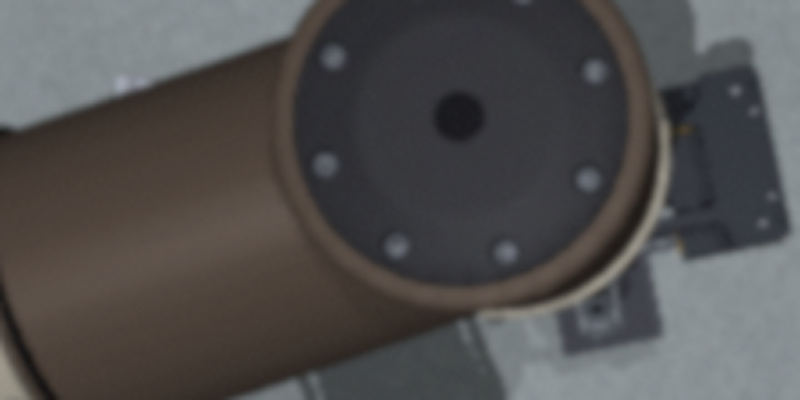

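The side view shows the board seated flat on all four posts, with the pads at crop (446,332) and (474,299). I'll measure the pads.

```bash
python3 - <<'E'
from h import *
f=load('s7');p=f['pixels'].astype(float)
sl=p[382:404,230:254].min(2); w=np.clip(sl-140,0,None); b=(w>0).astype(np.uint8)
n,l,st,ce=cv2.connectedComponentsWithStats(b)
a=np.radians(-5.7);ex=np.array([np.cos(a),np.sin(a)]);ey=np.array([-ex[1],ex[0]])
c=np.array([561,212])
for i in range(1,n):
    if st[i,4]<8: continue
    v,u=np.mgrid[382:404,230:254]; m=(l==i)*w
    uu,vv=(u*m).sum()/m.sum(),(v*m).sum()/m.sum(); P=onz(f,uu,vv,.0403)[:2]*1000
    print(st[i,4],uu.round(1),vv.round(1),P.round(1),((P-c)@ex).round(1),((P-c)@ey).round(1))
g=((p[...,1]>p[...,0]+12)&(p[...,1]>p[...,2]+8)).astype(np.uint8); g[:340]=0;g[430:]=0;g[:,:180]=0;g[:,275:]=0
g=cv2.morphologyEx(g,cv2.MORPH_CLOSE,np.ones((9,9))); cc=max(cv2.findContours(g,0,1)[0],key=cv2.contourArea)[:,0]
print(cv2.minAreaRect(np.array([onz(f,x,y,.0392)[:2]*1000 for x,y in cc],np.float32)))
E
```

```text
19 244.3 389.4 [530.4 209.4] -30.2 -5.6
21 238.7 396.1 [531.8 222.4] -30.1 7.5
10 252.5 402.0 [508.4 220.4] -53.2 3.1
((560.3046875, 213.45413208007812), (55.81266403198242, 90.55299377441406), 84.03623962402344)
```

Call:
move_arm:
  deltas:
    - {"dp": [-2.5, 20, -2.5], "rotation": [0, 0.1, -0.4]}
    - {"dp": [0, 24, 0], "rotation": [0, 0, 0]}
    - {"dp": [0, 24, 0], "rotation": [0, 0, 0]}
    - {"dp": [0, 14, 0], "rotation": [0, 0, 0]}
    - {"dp": [0, 0, 0], "rotation": [0, 0, 0]}

```text
t: 10.93
eef_pos: [0.5478, -0.0173, 0.1054]
ee_rot: [-1.571, 0.017, -2.954]
force: [-0.2, 0.2, 0.5]
width: 0.0876
```

```bash
python3 -c "
from h import *
plan(540,-24.4,48,190.4)"
```

```text
t 10.93 pos [547.8 -17.3 105.4] yaw [ -90.02    0.99 -169.27] w 87.6 F [-0.19  0.23  0.55] q [ 0.33  0.25 -0.44  0.   -0.86  1.43]
tool d [10.  57.2  5.6] norm 58.4 rot [ 0.03  0.33 -0.99]
```

Call:
move_arm:
  deltas:
    - {"dp": [9, 8, 5], "rotation": [0, 0.3, -0.9]}
    - {"dp": [2, 10, 1], "rotation": [0, 0, 0]}
    - {"dp": [2, 10, 1], "rotation": [0, 0, 0]}
    - {"dp": [1, 6, 0], "rotation": [0, 0, 0]}
    - {"dp": [0, 0, 0], "rotation": [0, 0, 0]}

```text
t: 11.35
eef_pos: [0.5372, -0.0247, 0.072]
ee_rot: [-1.571, 0.005, -2.956]
force: [-0.1, -0.4, 0.9]
width: 0.0871
```

```bash
python3 -c "
from h import *
plan(540,-24.4,48,190.4)"
```

```text
t 11.35 pos [537.2 -24.7  72. ] yaw [ -90.02    0.29 -169.38] w 87.1 F [-0.14 -0.38  0.89] q [ 0.32  0.29 -0.49  0.   -0.79  1.44]
tool d [-2.7 24.   0.2] norm 24.2 rot [ 0.02  0.22 -0.29]
```

Call:
move_arm:
  deltas:
    - {"dp": [-2, 6, 0], "rotation": [0, 0.2, -0.3]}
    - {"dp": [1, 7, 0], "rotation": [0, 0, 0]}
    - {"dp": [1, 5, 0], "rotation": [0, 0, 0]}
    - {"dp": [0, 0, 0], "rotation": [0, 0, 0]}

```text
t: 11.68
eef_pos: [0.5381, -0.0246, 0.0531]
ee_rot: [-1.571, 0.001, -2.96]
force: [0.3, 0.5, 0.5]
width: 0.0876
```

```bash
python3 -c "
from h import *
plan(540,-24.4,48,190.4)
f=grab('side','s8');cv2.imwrite('pics/s8c.png',cv2.resize(cv2.cvtColor(f['pixels'],4)[220:340,240:400],(800,600),interpolation=2))"
```

```text
t 11.68 pos [538.1 -24.6  53.1] yaw [-9.0020e+01  6.0000e-02 -1.6961e+02] w 87.6 F [0.34 0.55 0.52] q [ 0.32  0.32 -0.5  -0.   -0.75  1.43]
tool d [-1.9  5.1  0.1] norm 5.4 rot [ 0.02 -0.01 -0.06]
```

View pics/s8c.png

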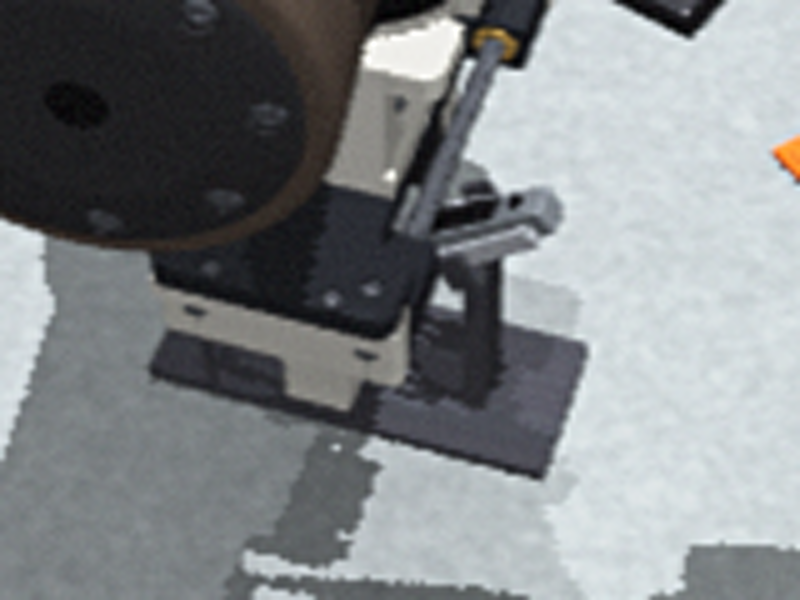

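Call:
move_arm:
  deltas:
    - {"dp": [-2, 3, 0], "rotation": [0, 0, 0]}
    - {"dp": [0, 3, 0], "rotation": [0, 0, 0]}
    - {"dp": [0, 0, 0], "rotation": [0, 0, 0]}

```text
t: 11.98
eef_pos: [0.541, -0.0242, 0.0474]
ee_rot: [-1.571, 0.002, -2.96]
force: [0.1, -0.5, -0.8]
width: 0.0879
```

```bash
python3 -c "
from h import *
plan(540,-24.4,48,190.4)"
```

```text
t 11.98 pos [541.  -24.2  47.4] yaw [-9.0010e+01  1.3000e-01 -1.6959e+02] w 87.9 F [ 0.12 -0.54 -0.81] q [ 0.32  0.33 -0.51  0.   -0.74  1.43]
tool d [ 1.1 -0.6  0.1] norm 1.2 rot [ 0.01  0.01 -0.13]
```

Close partly first, to calibrate counts against width.

Call:
move_arm:
  deltas:
    - {"dp": [1, 0, 0], "rotation": [0, 0, 0]}
    - {"dp": [0, 0, 0], "rotation": [0, 0, 0]}
    - {"dp": [0, 0, 0], "rotation": [0, 0, 0]}
    - {"dp": [0, 0, 0], "rotation": [0, 0, 0]}
    - {"dp": [0, 0, 0], "rotation": [0, 0, 0]}
  jaw: 145
  squeeze: 25

```text
t: 12.4
eef_pos: [0.5403, -0.0243, 0.0478]
ee_rot: [-1.571, 0.003, -2.96]
force: [-0.0, -1.1, 0.9]
width: 0.0599
```

Call:
move_arm:
  deltas:
    - {"dp": [0, 0, 0], "rotation": [0, 0, 0]}
    - {"dp": [0, 0, 0], "rotation": [0, 0, 0]}
    - {"dp": [0, 0, 0], "rotation": [0, 0, 0]}
    - {"dp": [0, 0, 0], "rotation": [0, 0, 0]}

```text
t: 12.73
eef_pos: [0.5404, -0.0242, 0.0481]
ee_rot: [-1.571, 0.004, -2.96]
force: [-0.1, -0.3, 0.0]
width: 0.0388
```

```bash
python3 -c "
from h import *
plan(540,-24.4,48,190.4)"
```

```text
t 12.73 pos [540.4 -24.2  48.1] yaw [ -90.01    0.21 -169.59] w 38.8 F [-0.09 -0.33  0.05] q [ 0.32  0.33 -0.51  0.   -0.73  1.43]
tool d [0.4 0.1 0.1] norm 0.5 rot [ 0.01  0.01 -0.21]
```

Call:
move_arm:
  deltas:
    - {"dp": [0, 0, 0], "rotation": [0, 0, 0]}
    - {"dp": [0, 0, 0], "rotation": [0, 0, 0]}
    - {"dp": [0, 0, 0], "rotation": [0, 0, 0]}
    - {"dp": [0, 0, 0], "rotation": [0, 0, 0]}
    - {"dp": [0, 0, 0], "rotation": [0, 0, 0]}
  jaw: 176

```text
t: 13.15
eef_pos: [0.5405, -0.0242, 0.0481]
ee_rot: [-1.571, 0.004, -2.96]
force: [-0.1, 0.9, 0.8]
width: 0.0273
```

Call:
move_arm:
  deltas:
    - {"dp": [0, 0, 0], "rotation": [0, 0, 0]}
    - {"dp": [0, 0, 0], "rotation": [0, 0, 0]}

```text
t: 13.32
eef_pos: [0.5406, -0.0242, 0.0481]
ee_rot: [-1.571, 0.004, -2.96]
force: [0.0, -0.1, 0.5]
width: 0.0271
```

```bash
python3 -c "
from h import *
plan(540,-24.4,48,190.4)"
```

```text
t 13.32 pos [540.6 -24.2  48.1] yaw [ -90.01    0.22 -169.58] w 27.1 F [ 0.   -0.15  0.48] q [ 0.32  0.33 -0.51  0.   -0.73  1.43]
tool d [0.6 0.1 0.1] norm 0.6 rot [ 0.01  0.02 -0.22]
```

Call:
move_arm:
  deltas:
    - {"dp": [0, 0, 0], "rotation": [0, 0, 0]}
    - {"dp": [0, 0, 0], "rotation": [0, 0, 0]}
    - {"dp": [0, 0, 0], "rotation": [0, 0, 0]}
  jaw: 181

```text
t: 13.57
eef_pos: [0.5406, -0.0242, 0.0481]
ee_rot: [-1.571, 0.004, -2.96]
force: [0.6, -0.1, 0.0]
width: 0.0258
```

Call:
move_arm:
  deltas:
    - {"dp": [0, -3, 0], "rotation": [0, 0, 0]}
    - {"dp": [0, -6, 0], "rotation": [0, 0, 0]}
    - {"dp": [0, -10, 0], "rotation": [0, 0, 0]}
    - {"dp": [0, -15, 0], "rotation": [0, 0, 0]}
    - {"dp": [0, -15, 0], "rotation": [0, 0, 0]}

```text
t: 13.98
eef_pos: [0.5378, -0.0249, 0.0974]
ee_rot: [-1.571, -0.003, -2.96]
force: [0.5, -1.0, -0.2]
width: 0.0253
```

```bash
python3 -c "
from h import *
plan(540,-24.4,48,190.4)
f=grab('side','s9');cv2.imwrite('pics/s9c.png',cv2.resize(cv2.cvtColor(f['pixels'],4)[200:320,240:400],(800,600),interpolation=2))"
```

```text
t 13.98 pos [537.8 -24.9  97.4] yaw [ -89.99   -0.19 -169.62] w 25.3 F [ 0.5 -1.  -0.2] q [ 0.32  0.26 -0.46 -0.   -0.86  1.43]
tool d [-2.4 49.4 -0.1] norm 49.5 rot [-0.01 -0.02  0.19]
```

View pics/s9c.png

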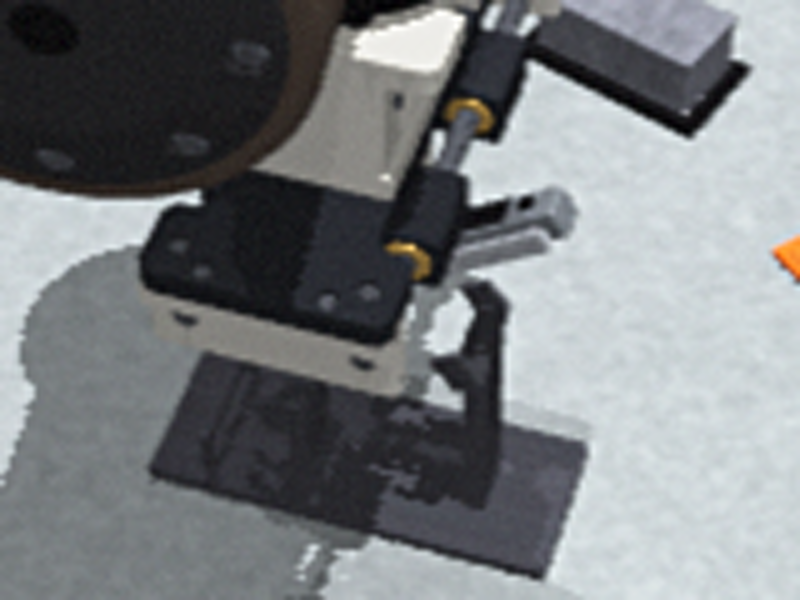

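Call:
move_arm:
  deltas:
    - {"dp": [-2, -15, -8], "rotation": [0, 0, 0]}
    - {"dp": [2, -18, -12], "rotation": [0, 2, 0]}
    - {"dp": [4, -16, -20], "rotation": [0, 2.5, 0]}
    - {"dp": [4, -10, -25], "rotation": [0, 2.5, 0]}
    - {"dp": [4, -5, -28], "rotation": [0, 2.5, 0]}

```text
t: 14.45
eef_pos: [0.5168, 0.0654, 0.1724]
ee_rot: [-1.572, 0.004, -3.137]
force: [0.9, 0.8, -0.2]
width: 0.0254
```

```bash
python3 -c "
from h import *
plan(480.4,220.5,130,174.2)"
```

```text
t 14.45 pos [516.8  65.4 172.4] yaw [ -90.05    0.26 -179.74] w 25.4 F [ 0.88  0.77 -0.22] q [ 0.5   0.15 -0.41  0.   -1.01  1.07]
tool d [  35.9   42.3 -155.2] norm 164.9 rot [ 0.06  6.06 -0.25]
```

Call:
move_arm:
  deltas:
    - {"dp": [7, 2, -28], "rotation": [0, 2, 0]}
    - {"dp": [6, 4, -28], "rotation": [0, 2, 0]}
    - {"dp": [6, 4, -25], "rotation": [0, 1.5, 0]}
    - {"dp": [4, 4, -20], "rotation": [0, 0.5, 0]}
    - {"dp": [2, 2, -12], "rotation": [0, 0, 0]}

```text
t: 14.87
eef_pos: [0.4976, 0.1873, 0.1655]
ee_rot: [-1.581, 0.015, 3.034]
force: [-1.2, 0.1, -0.6]
width: 0.0253
```

Call:
move_arm:
  deltas:
    - {"dp": [0, 0, 0], "rotation": [0, 0, 0]}

```text
t: 14.95
eef_pos: [0.4975, 0.1893, 0.166]
ee_rot: [-1.581, 0.015, 3.036]
force: [0.4, -0.7, -0.2]
width: 0.0254
```

```bash
python3 -c "
from h import *
plan(480.4,220.5,130,174.2)"
```

```text
t 14.95 pos [497.5 189.3 166. ] yaw [-90.6    0.88 173.96] w 25.4 F [ 0.43 -0.65 -0.16] q [ 0.74  0.16 -0.4   0.01 -0.99  0.73]
tool d [ 20.9  36.  -28.9] norm 50.6 rot [ 0.6  -0.23 -0.88]
```

Call:
move_arm:
  deltas:
    - {"dp": [6, 6, -9], "rotation": [0.3, -0.1, -0.4]}
    - {"dp": [7, 12, -10], "rotation": [0.3, -0.1, -0.4]}
    - {"dp": [6, 12, -8], "rotation": [0, 0, 0]}
    - {"dp": [2, 5, -2], "rotation": [0, 0, 0]}
    - {"dp": [0, 0, 0], "rotation": [0, 0, 0]}

```text
t: 15.37
eef_pos: [0.4787, 0.2215, 0.1295]
ee_rot: [-1.57, 0.0, 3.04]
force: [0.3, -0.6, -1.6]
width: 0.0256
```

```bash
python3 -c "
from h import *
plan(480.4,220.5,100,174.2)
f=grab('side','s10');cv2.imwrite('pics/s10c.png',cv2.resize(cv2.cvtColor(f['pixels'],4)[300:450,150:350],(800,600),interpolation=2))
f=grab('top','t10');cv2.imwrite('pics/t10c.png',cv2.resize(cv2.cvtColor(f['pixels'],4)[190:320,110:260],(692,600),interpolation=2))"
```

```text
t 15.37 pos [478.7 221.5 129.5] yaw [-8.9960e+01  3.0000e-02  1.7419e+02] w 25.6 F [ 0.35 -0.59 -1.61] q [ 0.81  0.2  -0.45  0.   -0.92  0.66]
tool d [-1.8 29.5  0.8] norm 29.6 rot [-0.04 -0.01 -0.03]
```

View pics/s10c.png

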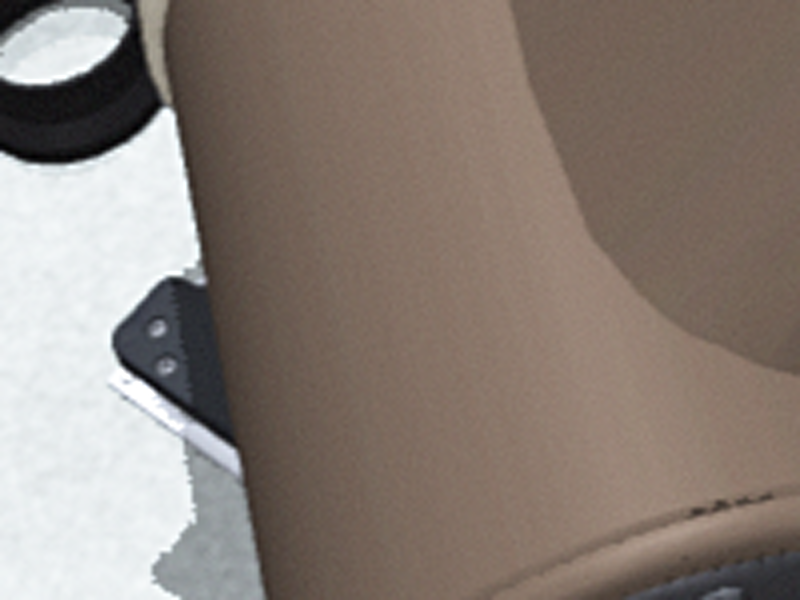

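View pics/t10c.png

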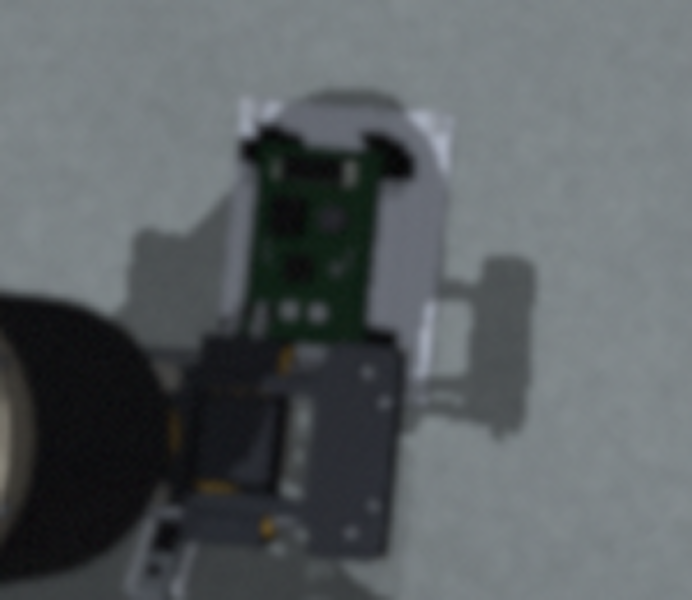

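```bash
python3 - <<'E'
from h import *
f=load('t10')
a=np.radians(-5.8);ex=np.array([np.cos(a),np.sin(a)]);ey=np.array([-ex[1],ex[0]])
g=np.array([478.7,221.5])
def pr(x,y,z):
    w=g+x*ex+y*ey; u,v=proj(f,[w[0]/1e3,w[1]/1e3,z/1e3]); return round((u-110)*4.614),round((v-190)*4.614)
for s in(6.5,-6.5):
    print('tip',pr(51,s,95),'nose',pr(51,s,104),'jaw at 40',pr(40,s,115))
print('board pads at',pr(51,6.5,40.3),pr(51,-6.5,40.3))
im=cv2.cvtColor(f['pixels'],4)[240:285,150:200]
cv2.imwrite('pics/t10d.png',cv2.resize(im,(660,594),interpolation=2)*1)
E
```

```text
tip (246, 306) nose (239, 305) jaw at 40 (228, 331)
tip (276, 309) nose (270, 308) jaw at 40 (259, 333)
board pads at (284, 312) (313, 314)
```

View pics/t10d.png

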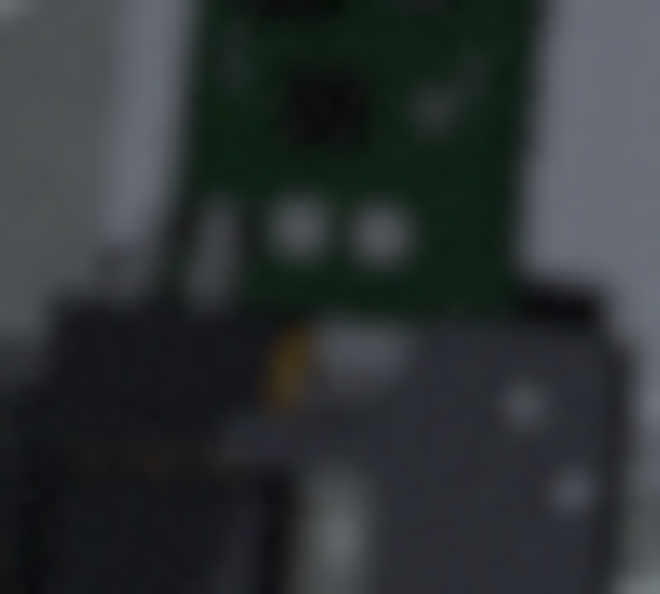

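Call:
move_arm:
  deltas:
    - {"dp": [-1, 10, 0.8], "rotation": [0, 0, 0]}
    - {"dp": [1, 12, 0], "rotation": [0, 0, 0]}
    - {"dp": [1, 10, 0], "rotation": [0, 0, 0]}
    - {"dp": [0.5, 5, 0], "rotation": [0, 0, 0]}
    - {"dp": [0, 0, 0], "rotation": [0, 0, 0]}

```text
t: 15.88
eef_pos: [0.48, 0.2193, 0.0925]
ee_rot: [-1.573, 0.004, 3.038]
force: [-0.7, -0.8, -1.2]
width: 0.0257
```

```bash
python3 -c "
from h import *
plan(480.4,220.5,85,174.2)"
```

```text
t 15.88 pos [480.  219.3  92.5] yaw [-90.15   0.23 174.05] w 25.7 F [-0.71 -0.85 -1.19] q [ 0.8   0.25 -0.49  0.   -0.83  0.66]
tool d [-0.2  7.5 -1.3] norm 7.6 rot [ 0.15 -0.15 -0.23]
```

Call:
move_arm:
  deltas:
    - {"dp": [0, 3, -1.2], "rotation": [0, -0.1, -0.2]}
    - {"dp": [0, 3, 0], "rotation": [0, 0, 0]}
    - {"dp": [0, 1, 0], "rotation": [0, 0, 0]}
    - {"dp": [0, 0, 0], "rotation": [0, 0, 0]}

```text
t: 16.22
eef_pos: [0.4812, 0.2202, 0.0856]
ee_rot: [-1.574, 0.001, 3.039]
force: [-0.6, 0.3, -0.9]
width: 0.0258
```

```bash
python3 -c "
from h import *
plan(480.4,220.5,85,174.2)
f=grab('top','t11');im=cv2.cvtColor(f['pixels'],4)[240:285,145:205]
cv2.imwrite('pics/t11d.png',np.clip(cv2.resize(im,(800,600),interpolation=2)*1.6,0,255).astype(np.uint8))
f=grab('side','s11');cv2.imwrite('pics/s11.png',f['pixels'][...,::-1])"
```

```text
t 16.22 pos [481.2 220.2  85.6] yaw [-9.0190e+01  7.0000e-02  1.7411e+02] w 25.8 F [-0.64  0.32 -0.91] q [ 0.8   0.26 -0.49 -0.   -0.82  0.67]
tool d [ 0.9  0.6 -0.2] norm 1.1 rot [ 0.19 -0.09 -0.07]
```

View pics/t11d.png

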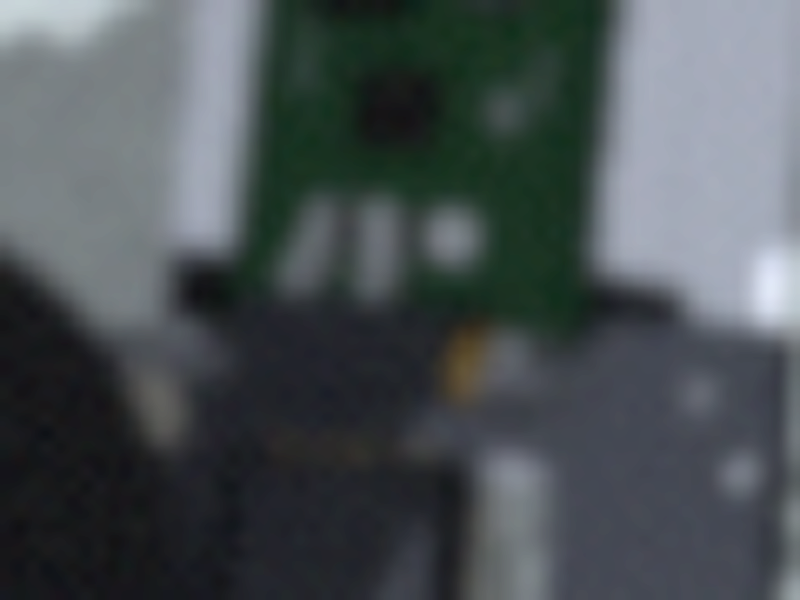

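View pics/s11.png

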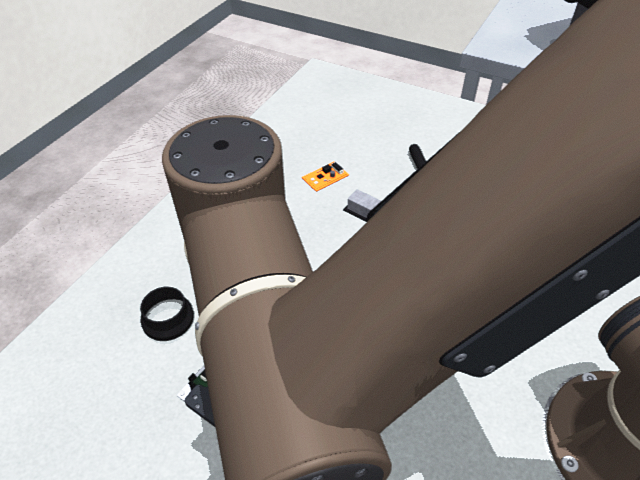

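```bash
python3 - <<'E'
from h import *
f=load('t11'); p=f['pixels'].astype(int)
print('     ',np.arange(162,184))
for r in range(252,265): print(r,p[r,162:184,0])
a=np.radians(-5.9);ex=np.array([np.cos(a),np.sin(a)]);ey=np.array([-ex[1],ex[0]])
g=np.array([481.2,220.2])
def pr(x,y,z):
    w=g+x*ex+y*ey; return np.round(proj(f,[w[0]/1e3,w[1]/1e3,z/1e3]),1)
for s in(6.5,-6.5):
    print('tip',pr(51,s,51),'jawend',pr(52,s,68),'jaw x40',pr(40,s*1.1,76))
print('pads',[np.round(proj(f,[x/1e3,y/1e3,.0403]),1) for x,y in((530.4,209.4),(531.8,222.4))])
E
```

```text
[162 163 164 165 166 167 168 169 170 171 172 173 174 175 176 177 178 179
 180 181 182 183]
252 [80 54 29 15 16 17 17 16 16 15 14 13 16 14 13 14 14 16 15 15 18 15]
253 [77 51 27 16 16 17 18 20 17 20 17 19 17 16 18 16 16 18 14 18 15 15]
254 [75 46 23 17 17 21 31 32 29 27 32 34 29 20 18 21 22 23 20 19 16 16]
255 [73 44 23 15 18 32 45 48 38 38 48 52 46 32 28 36 44 42 34 22 18 16]
256 [70 40 19 17 22 41 54 55 44 45 57 64 55 39 39 54 65 63 50 31 19 18]
257 [65 37 19 16 30 47 59 56 43 43 60 67 58 42 44 65 76 74 59 36 19 17]
258 [51 30 17 23 37 55 60 53 41 44 59 66 58 41 42 63 74 71 57 34 18 18]
259 [34 21 18 29 45 58 57 49 38 42 59 64 54 39 35 47 58 55 42 27 18 16]
260 [19 16 21 33 50 57 54 42 35 42 56 61 50 34 25 28 33 34 28 20 16 18]
261 [13 17 18 30 44 49 44 33 26 39 52 54 43 28 19 18 18 18 18 16 17 17]
262 [13 20 20 25 33 34 31 25 25 30 40 40 32 24 17 15 16 13 16 14 17 17]
263 [18 21 19 24 24 25 25 22 23 25 29 28 25 19 20 18 18 16 20 20 20 19]
264 [22 20 22 21 23 23 24 22 23 21 20 22 23 21 22 20 21 28 31 34 35 32]
tip [170.8 256.1] jawend [168.3 255.2] jaw x40 [166.1 261. ]
tip [177.1 256.6] jawend [174.7 255.8] jaw x40 [173.2 261.6]
pads [array([178.1, 257.2]), array([171.8, 256.7])]
```

```bash
cat > jw.py <<'E'
from h import *
def prof(tag,g,yaw,gz,xs,dark=False):
    f=load(tag); p=f['pixels'].astype(np.float32)[...,0]
    a=np.radians(yaw);ex=np.array([np.cos(a),np.sin(a)]);ey=np.array([-ex[1],ex[0]])
    ys=np.arange(-24,24.1,.5)
    for x in xs:
        z=gz+3-.7*x
        uv=np.array([proj(f,[*( (np.array(g)+x*ex+y*ey)/1e3),z/1e3]) for y in ys],np.float32)
        v=cv2.remap(p,uv[:,:1],uv[:,1:],cv2.INTER_CUBIC)[:,0]
        from scipy.signal import find_peaks
        k,pr=find_peaks(v,prominence=4); print(tag,x,[(float(ys[i]),round(float(v[i]))) for i in k])
prof('top0',(540.5,-24.3),10.4,65.6,[25,30,34,38,42,46,50])
prof('t11',(481.2,220.2),-5.9,103.1,[38,40,42,44,46,48,50])
E
python3 jw.py
```

```text
top0 25 [(-13.0, 79), (13.0, 75)]
top0 30 [(-13.0, 79), (13.0, 79)]
top0 34 [(-13.0, 83), (3.0, 53), (13.0, 78)]
top0 38 [(-13.0, 82), (1.5, 59), (13.0, 77)]
top0 42 [(-13.0, 79), (3.0, 57), (13.0, 81)]
top0 46 [(-13.0, 79), (13.5, 81)]
top0 50 [(-13.0, 77), (13.5, 78)]
t11 38 [(-6.5, 35), (5.5, 34)]
t11 40 [(-6.5, 49), (5.0, 48)]
t11 42 [(-6.0, 59), (5.0, 57)]
t11 44 [(-17.0, 34), (-5.5, 63), (5.0, 59)]
t11 46 [(-16.0, 59), (-5.0, 65), (5.5, 60)]
t11 48 [(-15.5, 75), (-4.5, 67), (4.5, 60)]
t11 50 [(-15.5, 78), (-4.0, 67), (5.0, 58)]
```

Call:
move_arm:
  deltas:
    - {"dp": [0, 0, 0], "rotation": [0, 0, 0]}
    - {"dp": [0, 0, 0], "rotation": [0, 0, 0]}
    - {"dp": [0, 0, 0], "rotation": [0, 0, 0]}
  jaw: 178

```text
t: 16.57
eef_pos: [0.4816, 0.2207, 0.0865]
ee_rot: [-1.575, 0.002, 3.039]
force: [0.7, -0.7, -0.9]
width: 0.0265
```

```bash
sed -i '/^prof/d' jw.py; python3 - <<'E'
from jw import *
plan(480.4,220.5,85,174.2)
s=arm.get_state(); e=s['eef_pos']*1000
for i in range(2):
    grab('top','t12')
    prof('t12',e[:2],np.degrees(s['ee_rot'][2])-180,e[2]+17.5,[38,40,42,44,46])
im=cv2.imread('pics/t12.png')[240:285,145:205]
cv2.imwrite('pics/t12d.png',np.clip(cv2.resize(im,(800,600),interpolation=2)*1.6,0,255).astype(np.uint8))
E
```

```text
t 16.57 pos [481.6 220.7  86.5] yaw [-9.0250e+01  1.3000e-01  1.7413e+02] w 26.5 F [ 0.72 -0.65 -0.86] q [ 0.8   0.26 -0.49 -0.   -0.82  0.67]
tool d [1.1 1.5 0.3] norm 1.9 rot [ 0.25 -0.07 -0.13]
t12 38 [(-7.5, 35), (5.5, 37)]
t12 40 [(-7.0, 51), (5.5, 53)]
t12 42 [(-6.5, 60), (6.0, 61)]
t12 44 [(-17.0, 38), (-6.5, 65), (6.0, 62)]
t12 46 [(-17.0, 63), (-5.5, 69), (5.5, 60)]
t12 38 [(-7.5, 38), (4.5, 37)]
t12 40 [(-7.5, 51), (5.5, 53)]
t12 42 [(-7.0, 61), (6.0, 62)]
t12 44 [(-17.5, 38), (-6.0, 64), (6.0, 62)]
t12 46 [(-17.0, 62), (-5.5, 69), (6.0, 60)]
```

View pics/t12d.png

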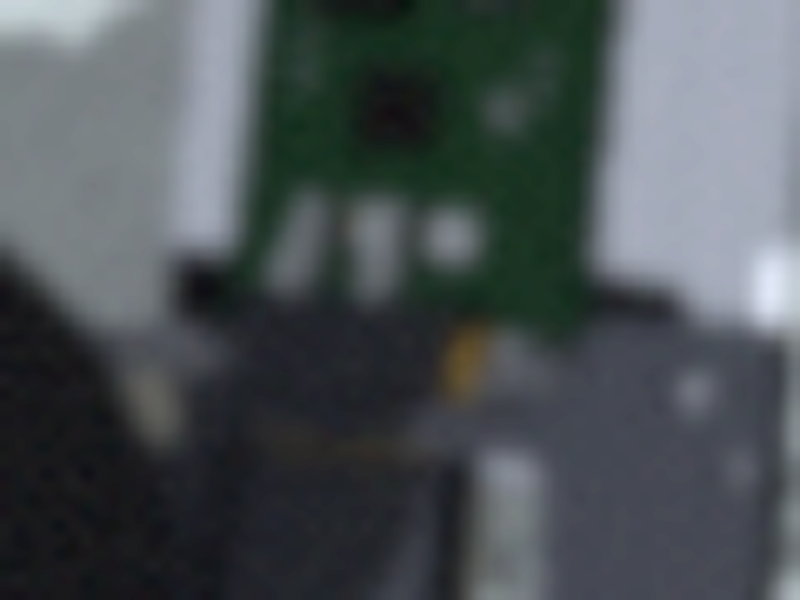

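```bash
python3 - <<'E'
from h import *
def sec(tag,g,yaw,gz,xr=(10,56)):
    W=cloud(load(tag))*1000; a=np.radians(yaw);ex=np.array([np.cos(a),np.sin(a)]);ey=np.array([-ex[1],ex[0]])
    d=W[...,:2]-np.array(g); X=d@ex;Y=d@ey;Z=W[...,2]-gz
    for x0 in range(*xr,3):
        m=(X>=x0)&(X<x0+3)&(abs(Y)<18)&(Z>-45)&(Z<10)
        if m.any(): print(tag,x0,m.sum(),'zmax',Z[m].max().round(1),'top5',np.sort(Z[m])[-5:].round(1))
sec('top0',(540.5,-24.3),10.4,65.6,(34,56))
s=np.array([481.6,220.7]); sec('t12',s,-5.87,104.0,(34,56))
E
```

```text
top0 34 3 zmax -21.7 top5 [-28.7 -21.7 -21.7]
top0 37 5 zmax -20.7 top5 [-24.6 -24.  -23.8 -20.9 -20.7]
top0 40 5 zmax -25.0 top5 [-28.4 -27.4 -26.1 -25.4 -25. ]
top0 43 4 zmax -24.4 top5 [-28.5 -27.2 -26.6 -24.4]
top0 46 6 zmax -25.5 top5 [-34.9 -28.3 -27.4 -26.4 -25.5]
top0 49 5 zmax -30.5 top5 [-44.9 -37.8 -32.6 -32.5 -30.5]
top0 52 15 zmax -32.1 top5 [-37.4 -37.4 -35.8 -33.1 -32.1]
top0 55 14 zmax -36.7 top5 [-39.3 -39.2 -39.  -36.9 -36.7]
t12 40 7 zmax -22.4 top5 [-28.4 -24.8 -24.3 -23.3 -22.4]
t12 43 9 zmax -26.2 top5 [-29.  -28.4 -28.  -26.6 -26.2]
t12 46 9 zmax -28.0 top5 [-30.3 -29.7 -28.8 -28.8 -28. ]
t12 49 11 zmax -29.0 top5 [-31.4 -31.4 -30.4 -30.2 -29. ]
t12 52 4 zmax -31.1 top5 [-44.5 -32.5 -31.7 -31.1]
```

Call:
move_arm:
  deltas:
    - {"dp": [1.5, 2, -0.3], "rotation": [0.2, 0, -0.1]}
    - {"dp": [0, 2, 0], "rotation": [0, 0, 0]}
    - {"dp": [0, 2, 0], "rotation": [0, 0, 0]}
    - {"dp": [0, 0, 0], "rotation": [0, 0, 0]}

```text
t: 17.0
eef_pos: [0.4799, 0.2213, 0.0801]
ee_rot: [-1.572, 0.001, 3.039]
force: [0.2, 0.1, -1.0]
width: 0.0269
```

```bash
python3 -c "
from h import *
plan(480.3,221,72.8,174.2)"
```

```text
t 17.0 pos [479.9 221.3  80.1] yaw [-9.0050e+01  3.0000e-02  1.7414e+02] w 26.9 F [ 0.22  0.07 -1.01] q [ 0.8   0.27 -0.5  -0.   -0.8   0.67]
tool d [-0.4  7.3  0.2] norm 7.3 rot [ 0.05 -0.06 -0.03]
```

Call:
move_arm:
  deltas:
    - {"dp": [-0.3, 1.5, 0], "rotation": [0, 0, 0]}
    - {"dp": [0, 1.2, 0], "rotation": [0, 0, 0]}
    - {"dp": [0, 0.5, 0], "rotation": [0, 0, 0]}
    - {"dp": [0, 0, 0], "rotation": [0, 0, 0]}

```text
t: 17.33
eef_pos: [0.4801, 0.2211, 0.0761]
ee_rot: [-1.571, 0.0, 3.039]
force: [-0.3, -0.1, -0.3]
width: 0.0266
```

```bash
python3 - <<'E'
from jw import *
plan(480.3,221,72.8,174.2)
s=arm.get_state(); e=s['eef_pos']*1000
grab('top','t13')
prof('t13',e[:2],np.degrees(s['ee_rot'][2])-180,e[2]+17.5,[38,40,42,44,46])
im=cv2.imread('pics/t13.png')[240:285,145:205]
cv2.imwrite('pics/t13d.png',np.clip(cv2.resize(im,(800,600),interpolation=2)*1.6,0,255).astype(np.uint8))
E
```

```text
t 17.33 pos [480.1 221.1  76.1] yaw [-90.01   0.   174.14] w 26.6 F [-0.35 -0.06 -0.33] q [ 0.8   0.27 -0.5  -0.   -0.8   0.67]
tool d [-0.2  3.3  0.1] norm 3.3 rot [ 0.01 -0.06 -0.  ]
t13 38 [(-7.5, 34), (5.5, 37)]
t13 40 [(-7.5, 48), (6.0, 50)]
t13 42 [(-7.5, 56), (6.0, 60)]
t13 44 [(-7.0, 60), (5.5, 59)]
t13 46 [(-15.5, 39), (-6.5, 63), (5.5, 61)]
```

View pics/t13d.png

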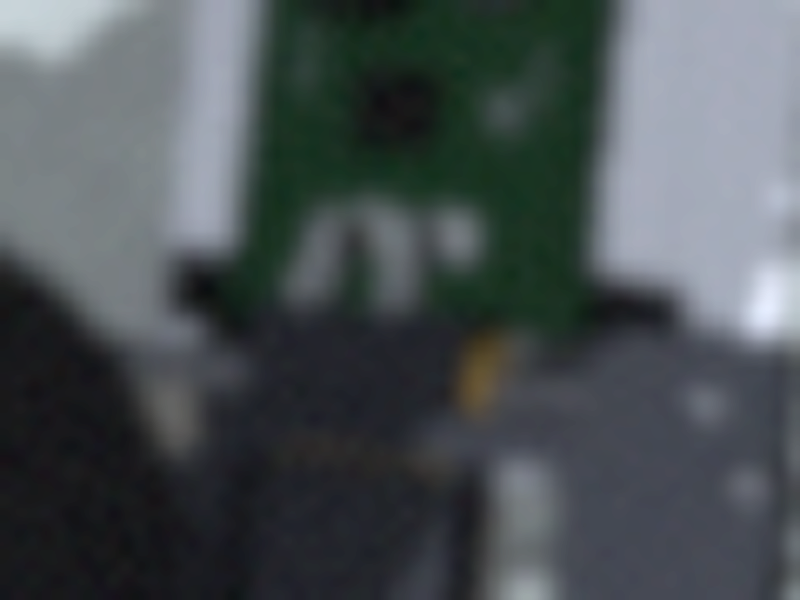

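Call:
move_arm:
  deltas:
    - {"dp": [0, 1.2, 0], "rotation": [0, 0, 0]}
    - {"dp": [0, 1.0, 0], "rotation": [0, 0, 0]}
    - {"dp": [0, 0.6, 0], "rotation": [0, 0, 0]}
    - {"dp": [0, 0, 0], "rotation": [0, 0, 0]}

```text
t: 17.72
eef_pos: [0.4802, 0.2212, 0.0734]
ee_rot: [-1.571, 0.0, 3.039]
force: [0.6, 0.0, -0.5]
width: 0.0267
```

```bash
python3 -c "
from h import *
plan(480.3,221,72.8,174.2)"
```

```text
t 17.72 pos [480.2 221.2  73.4] yaw [-9.0030e+01  2.0000e-02  1.7415e+02] w 26.7 F [ 0.56  0.   -0.51] q [ 0.8   0.27 -0.51 -0.   -0.79  0.67]
tool d [-0.1  0.6  0.2] norm 0.6 rot [ 0.03 -0.05 -0.02]
```

Call:
move_arm:
  deltas:
    - {"dp": [0, 0.7, 0], "rotation": [0, 0, 0]}
    - {"dp": [0, 0.5, 0], "rotation": [0, 0, 0]}
    - {"dp": [0, 0, 0], "rotation": [0, 0, 0]}

```text
t: 17.97
eef_pos: [0.4803, 0.2213, 0.0722]
ee_rot: [-1.572, 0.001, 3.039]
force: [-0.9, -0.3, 0.0]
width: 0.0264
```

```bash
python3 - <<'E'
from jw import *
plan(480.3,221,72.6,174.2)
s=arm.get_state(); e=s['eef_pos']*1000
F=[]
grab('top','t14')
prof('t14',e[:2],np.degrees(s['ee_rot'][2])-180,e[2]+17.5,[38,40,42,44,46])
im=cv2.imread('pics/t14.png')[240:285,145:205]
cv2.imwrite('pics/t14d.png',np.clip(cv2.resize(im,(800,600),interpolation=2)*1.6,0,255).astype(np.uint8))
W=cloud(load('t14'))*1000; a=np.radians(-5.85);ex=np.array([np.cos(a),np.sin(a)]);ey=np.array([-ex[1],ex[0]])
d=W[...,:2]-e[:2];X=d@ex;Y=d@ey;Z=W[...,2]-e[2]-17.5
for x0 in range(40,58,3):
    m=(X>=x0)&(X<x0+3)&(abs(Y)<12)&(Z>-45)&(Z<10); print(x0,np.sort(Z[m])[-5:].round(1))
# board tilt check
m=(X>60)&(X<140)&(abs(Y)<26)&(W[...,2]>35)&(W[...,2]<44)
A=np.c_[X[m],Y[m],np.ones(m.sum())]; print('board plane',np.linalg.lstsq(A,W[...,2][m],rcond=None)[0])
E
```

```text
t 17.97 pos [480.3 221.3  72.2] yaw [-9.0040e+01  3.0000e-02  1.7414e+02] w 26.4 F [-0.91 -0.33  0.03] q [ 0.8   0.28 -0.51 -0.   -0.79  0.67]
tool d [-0.  -0.4  0.3] norm 0.5 rot [ 0.04 -0.06 -0.03]
t14 38 [(-8.0, 34), (5.5, 36)]
t14 40 [(-7.5, 46), (6.0, 49)]
t14 42 [(-7.0, 56), (6.0, 59)]
t14 44 [(-6.5, 61), (6.0, 61)]
t14 46 [(-6.0, 63), (6.0, 63)]
40 [-27.4 -24.8 -22.7 -21.8 -19.6]
43 [-28.6 -27.9 -26.5 -25.7 -24.5]
46 [-29.5 -29.3 -28.7 -28.4 -27.1]
49 [-34.7 -32.9 -32.3 -32.  -29.4]
52 [-34.2 -33.6 -32.7 -32.  -31.6]
55 []
board plane [-5.40079307e-03  1.86867889e-03  4.02255421e+01]
```

View pics/t14d.png

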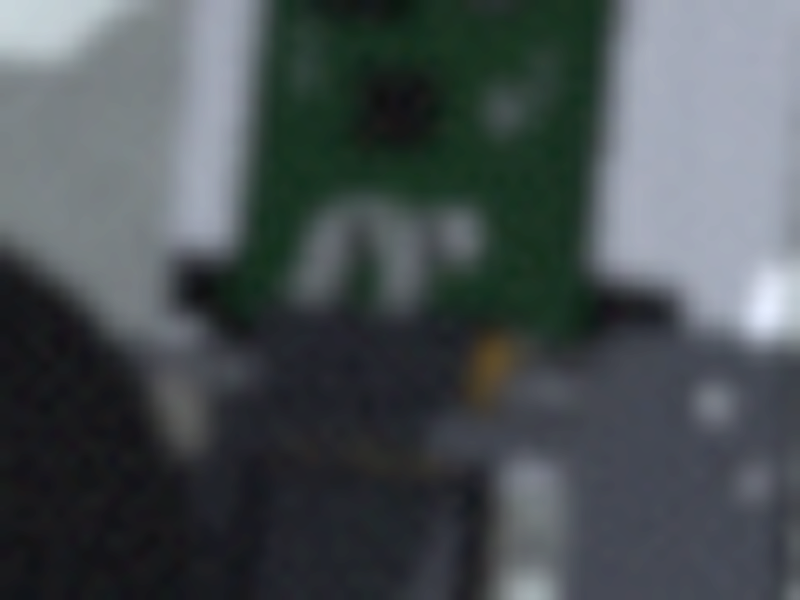

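Call:
move_arm:
  deltas:
    - {"dp": [0, -0.2, 0], "rotation": [0, 0, 0]}
    - {"dp": [0, 0, 0], "rotation": [0, 0, 0]}
    - {"dp": [0, 0, 0], "rotation": [0, 0, 0]}
    - {"dp": [0, 0, 0], "rotation": [0, 0, 0]}
    - {"dp": [0, 0, 0], "rotation": [0, 0, 0]}

```text
t: 18.43
eef_pos: [0.4803, 0.2213, 0.0726]
ee_rot: [-1.572, 0.001, 3.039]
force: [-0.0, -0.2, -0.1]
width: 0.0268
```

Call:
move_arm:
  deltas:
    - {"dp": [0, 0, 0], "rotation": [0, 0, 0]}
    - {"dp": [0, 0, 0], "rotation": [0, 0, 0]}
    - {"dp": [0, 0, 0], "rotation": [0, 0, 0]}
    - {"dp": [0, 0, 0], "rotation": [0, 0, 0]}
    - {"dp": [0, 0, 0], "rotation": [0, 0, 0]}

```text
t: 18.85
eef_pos: [0.4803, 0.2213, 0.0726]
ee_rot: [-1.572, 0.001, 3.039]
force: [0.1, 0.7, 0.7]
width: 0.0264
```

Call:
move_arm:
  deltas:
    - {"dp": [0, 0, 0], "rotation": [0, 0, 0]}
    - {"dp": [0, 0, 0], "rotation": [0, 0, 0]}
    - {"dp": [0, 0, 0], "rotation": [0, 0, 0]}
    - {"dp": [0, 0, 0], "rotation": [0, 0, 0]}
    - {"dp": [0, 0, 0], "rotation": [0, 0, 0]}

```text
t: 19.27
eef_pos: [0.4803, 0.2213, 0.0726]
ee_rot: [-1.572, 0.001, 3.039]
force: [-0.1, 0.0, 0.5]
width: 0.0261
```

```bash
python3 - <<'E'
from jw import *
plan(480.3,221,72.3,174.2)
s=arm.get_state(); e=s['eef_pos']*1000
f=grab('top','t15'); p=f['pixels'].astype(int)
print('     ',np.arange(164,184))
for r in range(252,265): print(r,p[r,164:184,0])
a=np.radians(-5.85);ex=np.array([np.cos(a),np.sin(a)]);ey=np.array([-ex[1],ex[0]])
pr=lambda x,y,z:np.round(proj(f,[*((e[:2]+x*ex+y*ey)/1e3),z/1e3]),1)
gz=e[2]+17.5
for x in(40,46,52): print(x,[pr(x,y,gz+3-.7*x) for y in(6.5,-6.5)])
F=[]
for i in range(6): F.append(arm.get_state()['force'][2])
print(F)
E
```

```text
t 19.27 pos [480.3 221.3  72.6] yaw [-9.0040e+01  4.0000e-02  1.7415e+02] w 26.1 F [-0.07  0.02  0.46] q [ 0.8   0.28 -0.51  0.   -0.79  0.67]
tool d [0.  0.3 0.3] norm 0.4 rot [ 0.04 -0.05 -0.04]
      [164 165 166 167 168 169 170 171 172 173 174 175 176 177 178 179 180 181
 182 183]
252 [28 17 14 15 16 13 16 15 17 12 13 15 14 14 16 17 18 15 16 16]
253 [25 16 16 16 15 18 17 19 18 17 16 16 16 16 16 16 15 15 16 16]
254 [24 18 15 17 17 23 26 29 31 32 29 23 21 20 24 23 23 18 14 17]
255 [21 15 16 18 26 37 41 45 47 49 45 37 33 32 37 40 33 25 17 16]
256 [19 13 16 22 37 49 51 48 51 59 57 51 46 45 54 60 49 31 17 17]
257 [21 15 16 30 45 57 55 45 46 58 63 61 52 49 61 68 55 34 20 17]
258 [18 15 21 36 53 61 54 39 38 52 62 61 54 47 58 66 54 35 20 15]
259 [13 18 23 41 56 60 52 36 31 45 58 61 51 41 47 51 42 28 18 18]
260 [14 19 29 47 58 57 45 32 24 40 58 60 48 35 31 32 28 21 15 18]
261 [15 20 33 49 57 52 39 26 25 40 55 55 44 29 22 20 18 17 17 17]
262 [14 18 29 41 44 39 30 20 25 39 49 47 36 22 17 17 16 15 15 15]
263 [16 20 25 29 30 28 25 22 24 30 36 36 27 21 18 17 15 14 15 17]
264 [19 20 21 23 23 22 22 19 23 24 26 27 24 19 22 21 19 20 23 25]
40 [array([167.5, 261.6]), array([173.9, 262.2])]
46 [array([168.5, 258.8]), array([174.8, 259.3])]
52 [array([169.4, 255.9]), array([175.7, 256.4])]
[np.float64(-0.7335610373986936), np.float64(-0.7335610373986936), np.float64(-0.7335610373986936), np.float64(-0.7335610373986936), np.float64(-0.7335610373986936), np.float64(-0.7335610373986936)]
```

Call:
move_arm:
  deltas:
    - {"dp": [0, 0, 0], "rotation": [0, 0, 0]}
    - {"dp": [0, 0, 0], "rotation": [0, 0, 0]}
    - {"dp": [0, 0, 0], "rotation": [0, 0, 0]}
    - {"dp": [0, 0, 0], "rotation": [0, 0, 0]}
    - {"dp": [0, 0, 0], "rotation": [0, 0, 0]}

```text
t: 19.73
eef_pos: [0.4803, 0.2213, 0.0726]
ee_rot: [-1.572, 0.001, 3.039]
force: [-0.3, -0.7, -0.1]
width: 0.0268
```

Call:
move_arm:
  deltas:
    - {"dp": [0, 0, 0], "rotation": [0, 0, 0]}
    - {"dp": [0, 0, 0], "rotation": [0, 0, 0]}
    - {"dp": [0, 0, 0], "rotation": [0, 0, 0]}
    - {"dp": [0, 0, 0], "rotation": [0, 0, 0]}
    - {"dp": [0, 0, 0], "rotation": [0, 0, 0]}

```text
t: 20.15
eef_pos: [0.4803, 0.2213, 0.0726]
ee_rot: [-1.572, 0.001, 3.039]
force: [-0.4, -0.9, 0.7]
width: 0.0266
```

Call:
move_arm:
  deltas:
    - {"dp": [0, 0, 0], "rotation": [0, 0, 0]}
    - {"dp": [0, 0, 0], "rotation": [0, 0, 0]}
    - {"dp": [0, 0, 0], "rotation": [0, 0, 0]}
    - {"dp": [0, 0, 0], "rotation": [0, 0, 0]}
    - {"dp": [0, 0, 0], "rotation": [0, 0, 0]}

```text
t: 20.57
eef_pos: [0.4803, 0.2213, 0.0726]
ee_rot: [-1.572, 0.001, 3.039]
force: [-0.4, -0.5, 0.1]
width: 0.0263
```

Call:
move_arm:
  deltas:
    - {"dp": [0, 0, 0], "rotation": [0, 0, 0]}
    - {"dp": [0, 0, 0], "rotation": [0, 0, 0]}
    - {"dp": [0, 0, 0], "rotation": [0, 0, 0]}
    - {"dp": [0, 0, 0], "rotation": [0, 0, 0]}
    - {"dp": [0, 0, 0], "rotation": [0, 0, 0]}

```text
t: 20.98
eef_pos: [0.4803, 0.2213, 0.0726]
ee_rot: [-1.572, 0.001, 3.039]
force: [-1.4, -0.1, 0.1]
width: 0.0265
```

Call:
move_arm:
  deltas:
    - {"dp": [0, 0, 0], "rotation": [0, 0, 0]}
    - {"dp": [0, 0, 0], "rotation": [0, 0, 0]}
    - {"dp": [0, 0, 0], "rotation": [0, 0, 0]}
    - {"dp": [0, 0, 0], "rotation": [0, 0, 0]}
    - {"dp": [0, 0, 0], "rotation": [0, 0, 0]}

```text
t: 21.4
eef_pos: [0.4803, 0.2213, 0.0726]
ee_rot: [-1.572, 0.001, 3.039]
force: [0.6, -0.3, 0.7]
width: 0.0265
```

Call:
move_arm:
  deltas:
    - {"dp": [0, 0, 0], "rotation": [0, 0, 0]}
    - {"dp": [0, 0, 0], "rotation": [0, 0, 0]}
    - {"dp": [0, 0, 0], "rotation": [0, 0, 0]}
    - {"dp": [0, 0, 0], "rotation": [0, 0, 0]}
    - {"dp": [0, 0, 0], "rotation": [0, 0, 0]}

```text
t: 21.82
eef_pos: [0.4803, 0.2213, 0.0726]
ee_rot: [-1.572, 0.001, 3.039]
force: [-0.1, 0.4, -0.6]
width: 0.0267
```

```bash
python3 - <<'E'
from jw import *
plan(480.3,221,72.3,174.2)
s=arm.get_state(); e=s['eef_pos']*1000
grab('top','t16')
prof('t16',e[:2],np.degrees(s['ee_rot'][2])-180,e[2]+17.5,[40,42,44,46])
E
```

```text
t 21.82 pos [480.3 221.3  72.6] yaw [-9.0050e+01  4.0000e-02  1.7415e+02] w 26.7 F [-0.12  0.37 -0.61] q [ 0.8   0.28 -0.51  0.   -0.79  0.67]
tool d [-0.   0.3  0.3] norm 0.4 rot [ 0.05 -0.05 -0.04]
t16 40 [(-7.0, 48), (6.0, 49)]
t16 42 [(-7.0, 56), (5.5, 58)]
t16 44 [(-6.5, 60), (6.0, 62)]
t16 46 [(-6.5, 63), (6.0, 62)]
```

```bash
python3 -c "
from h import *
print(arm.job_done()); plan(480.3,221,72.3,174.2)"
```

```text
the job is handed in; nothing more can be done
None
the job is handed in; nothing more can be done
```

I lifted the dark green board off the foam by its long edges and seated it on the four fixture posts. I then took the tweezers from the rest, squeezed them, set the tips on the two pads and handed the job in at about 21.9 s, still holding them there. The job reports no verdict.

**What the last checks showed:**
- **Board:** after release, the side view showed it flat on all four posts. Its pads lay within 1 mm of where they should be.
- **Steadiness:** the arm held its pose without measurable movement (0.1 mm) from t = 18.4 s to 21.8 s. The finger opening read 26.1–26.8 mm, scattered with no trend.
- **Pin travel:** by geometry the pins were pushed in about 2.2 mm. I could not see the pins themselves. The vertical force rose by about 0.8–0.9 N on contact, which fits two pins partly in, but the force noise is nearly as large.
- **Tip position:** from the camera measurements, the midpoint of the tips was within about 1 mm of the midpoint of the pads.

**What disagreed or could not be checked:**
- **Tip gap:** the top camera gave about 12–12.5 mm, while the finger opening taken at face value gave about 15 mm. Both are within the allowed 10.5–15.5 mm. I trusted the camera more, because it read 26 mm correctly with the jaws free.
- **Side view:** the arm blocked the side camera at the fixture, so the contact was only seen from above.
- **Duct ring, control panel, screwdriver:** I kept clear of all three and saw no contact, but did not measure them at the end.

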